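Strip a tube holder off the sample turntable for washing

ROBOT

A 7-joint arm with a two-finger parallel gripper is mounted at the origin on a cart in front of the work surface, level with it; the furniture and walls round the work are solid. World frame = base frame: x ahead of the robot, y to its left, z up, the work surface at z = 0. Lengths are in m, angles in rad, forces in N, time in s.
With the tool pointing down it reaches from about 0.425 to 0.875 m from the base axis. Payload 4.7 kg.
Tool frame: the origin (TCP) lies at the very end of the fingers, on their centre line; the grasp point (between the pads) lies 19 mm behind it; x points along the fingers, y is the direction in which the jaws open and shut, and the axes are right-handed (so a half turn about x gives the same grasp; the last joint's range is limited). The gripper opens to 87 mm and grips with 3 to 60 N. Pads are 19 mm wide; open, the fingers measure 117 mm over their backs; the gripper's body (75 mm by 190 mm) begins 51 mm behind the grasp point.
Start: joints at [-1.26, 0.321, -0.07, 1.45, 0.023, 1.371, -0.057], TCP at [0.19, 0.622, 0.223] pointing down, gripper open.
Joint ranges: [-2.86, 2.86], [-0.3, 2.09], [-1.38, 1.24], [0.06, 2.45], [-1.56, 4.7], [0.09, 2.05], [-2.69, 2.69]. Speed limits (rad/s): [2.57, 2.57, 3.14, 3.14, 3.14, 3.14, 3.14].

INTERFACE

Orientations are given as a rotation vector (axis times angle).
In Python, from bench import ctrl gives the robot as it stands.
- The arm moves only by the tool step_arm, never from a script. Its argument "increments" is one flat list of numbers, 6 for each row, row after row: the shift along the tool's x, y, z in cm, then the turn, a rotation vector about the tool's x, y, z in rad. In form: [tx, ty, tz, ax, ay, az, tx, ty, tz, ax, ay, az, ...]. A call has 1 to 12 rows; each row shifts and turns the commanded pose from where the row before left it, along the tool's axes as they then stand; what a row does not reach is not made up. A row lasts 1/8 s, in which the tool goes at most 62.5 mm and 10.7 degrees, less where a joint would pass 70% of its speed; a pose out of reach is approached as far as the arm can. A call with a gripper value outside its range is refused whole. "fingers" is the opening in per cent of the stroke, from 0 (shut) to 100 (fully open), set as the call begins (left out, the last holds). The fingers move at their own pace and stop on an object; "force" is the grip in N (left out, the last holds). Time passes only in rows, so rows that do not move let the fingers close. It gives the time, the measured TCP pose, the force and the opening at its end, in the units of the state.
- ctrl.get_state(): the state, without advancing time (a new reading comes with each control period).
- ctrl.get_image(name): name is "scene" or "top" or "wrist"; returns the picture (420x560x3 uint8, red, green, blue); there is no depth.
- ctrl.camera_params(name): a dict with "vertical_fov" (degrees; the focal length in pixels is half the picture's height over the tangent of half this angle, whatever the lens; pixels are square), "cx", "cy" (the principal point, pixels), "R" (3x3) and "t" (3): a world point X has camera coordinates R X + t. Camera axes: x right, y down, z forward; pixel columns grow to the right and rows downward; lengths in m; the calibration is good to about 2 mm. The wrist camera is an equidistant fisheye: a pixel r from the principal point sees the ray r / f radians off the axis. A picture is of the moment at which its call begins: read the wrist's pose just before it. camera_params takes no time and is no camera call; for the wrist camera it gives the pose at the moment of the call.
- ctrl.close_job(): hands the job in, once; it reports no verdict.
Trained networks look in the newest picture that a camera, given by its name, has taken for a name from the list of things; names that differ only in an ending like _2 or _b are one class to them, and where a whole thing is asked for, a point or a joint stands for the part that bears it (a point fixed in the world has none). Each returns a list of dicts, best first, with "score" (0 to 1); they miss things now and then, are a little off and sometimes report something else, mostly with a low value. They report only what shows in the picture. A call takes as long as a camera call.
- ctrl.search_frame(camera, name): "xyz" ([x, y, z] in m, in the coordinates of the camera as it stood for that picture, good to about 4 mm: the middle of the surface that is visible of it).
- ctrl.silhouettes(camera, name): "pixels" (420x560 bool, what is visible of it).
- ctrl.spot_point(camera, name): "xyz" ([x, y, z] in m, in the coordinates of the camera as it stood for that picture, good to about 4 mm: a listed point, or the origin of a listed thing).
The state is a dict: "time": time; "joint_positions": joint angles; "qd": joint speeds; "joint_torque": joint torques, N m; "position": TCP position; "tool_rot": TCP orientation; "ft_force": force on the tool from outside, world axes, zero at the start; "torque": the same for the moment, N m; "grip_width": opening from 0.0 (shut) to 1.0 (fully open).
Only numpy, scipy, OpenCV 4.12 (cv2) and the standard library are available. Lean on these libraries where they do the work, as an engineer would, in place of code of your own. Each camera call takes 0.05 s, during which the arm holds its last target.

TASK

The empty blue tube holder on the sample reader is due for washing. Turn the turntable one click, either way, so that the holder comes out from under the read head, then strip its stud in order: the black wing nut (push it down gently against its spring, turn it a bit under a quarter turn anticlockwise, lift; force it neither down nor round), the steel washer, the holder. Put each part in the steel tray as it comes off, side by side on the floor, washer flat and holder upright; do not knock the read head, and leave the table on its click and the rest of the bench as it is.

Things in the scene. Friction and masses are not known exactly. Their poses are not given: they have to be found in the camera images.
- reader: the sample reader, fixed to the table: white round base 220 mm across, aluminium turntable 210 mm across (top face 32.5 mm above the table top), grey column, white read head. Origin on the table top, on the turntable's axis; y axis points from there to the column. Three stations lie 62 mm from the axis, 120 degrees apart; at the start the blue holder is under the head, at y = 62 mm
- read_head: the read head, a white box fixed to the column: 44 mm wide (x), it reaches from y = 38 to y = 150 mm in the reader's frame, underside 134 mm (lens 132 mm) and top 170 mm above the table top. The column, 44 x 34 mm, stands at y = 117 to 151 mm. Origin and axes as the reader's
- turntable (a joint): turn of the turntable, rad, anticlockwise from above positive; 0 at the start (blue holder under the head). A sprung roller clicks in at 0, 2.094 and -2.094 rad (a third of a turn); it holds with about 0.8 N m (9 N at a post) and pulls in only within about 0.05 rad of a click; end stops at +-2.2 rad. At either outer click the holder stands in the open
- post_1 (a point): top centre of a black round finger post on the turntable, 12 mm thick, standing 51 mm above the turntable's top face (top 84 mm above the table top), 92 mm from the axis, for turning the table by; it can be taken from above and may swivel between the fingers. At joint 0 it is 30 degrees from the reader's x axis, 60 degrees clockwise of the head
- post_2 (a point): top centre of the second post, likewise, at 150 degrees from the reader's x axis at joint 0, 60 degrees anticlockwise of the head
- post_3 (a point): top centre of the third post, likewise, at 270 degrees, opposite the head at joint 0
- stud_tip (a point): top centre of the blue holder's steel stud, 95 mm above the table top; turns with the table; x axis along the holder. Stud 23 mm thick up to 74 mm high, then a 12 mm neck with a cross pin (4 mm thick, 22 mm long, 86 mm high, along the point's y). Under the holder a sprung seat, 32 mm square, and two locating pins, 14 mm thick, up to 47 mm high, in the holder's wells
- wing_nut: bayonet nut, 0.09 kg: steel flange 38 mm wide, black wing 48 long (x), 11 thick (y), 27 to 45 mm above the underside. Origin: centre of underside, 80 mm above the table top when fast, wing along the holder. The pin sits in a 4 mm notch: push down 4 to 7 mm (gives way from 3.5 N, 7.5 N at 4 mm, 10 N at 7 mm, the bottom), keep down, turn anticlockwise 80 degrees (70 to 90; stop at 93), lift 20 mm
- washer: steel washer, 46 mm outside, 25 mm hole, 10 mm thick, about 0.07 kg. Origin at the centre of its underside, 70 mm above the table top when fastened (72 mm once the nut is off); it overhangs the holder by 5 mm on each long side; lift it 26 mm to clear the stud
- holder: blue tube holder, a block 76 mm long (x), 36 mm wide (y), 30 mm high, about 0.12 kg, with a 26 mm hole in the middle for the stud and a 17 mm tube well through it on each side, 27 mm from the middle. Origin at the centre of its underside, 40 mm above the table top when fastened (42 mm once the nut is off); lift it 56 mm to clear the stud
- tray: open stainless steel tray fixed on the table, 140 mm (x) by 220 mm (y) and 27 mm high outside, walls and floor 4 mm thick, inside 132 x 212 mm. Origin under its centre, on the table top
- tip_rack: bystander: rack of turquoise pipette tips, 84 x 122 x 52 mm, origin at the centre of its underside
- jar: bystander: jar with a black cap, 43 mm across, 72 mm high, origin at the centre of its underside
- timer: bystander: bench timer near the front edge, 62 x 66 x 18 mm, origin at the centre of its underside
- slide_carton: bystander: small white and green carton, 55 x 85 x 32 mm, origin at the centre of its underside
- pen: bystander: white and grey pen, 142 mm long, 12 mm thick, origin at its middle, on the table top

How it is judged:
By the outcome, as a careful person would: the job done as asked, in the order asked, and still so for the second after the job is handed in, with the robot touching nothing.
It also fails if it takes over 72 s, if anything falls off the work surface, if the arm or the gripper's body presses on something with over 40 N, if the wrist force passes 120 N, or if a joint passes its speed limit or range.

## Working session

There is one attempt and no reset: what is moved stays moved. The work goes in short steps, Python scripts to look and compute and a tool call to move; the robot and the scene stay as the last step left them, time stands still between calls to the robot, and variables do not carry over. Pictures are saved under pics/ and viewed, and the job is handed in when it is done.

Besides the shell and the picture viewer there is one more tool, called after "Request:" by a JSON object that holds its "name" and its "arguments", one argument or row to a line. step_arm: Moves the arm, as the interface text tells. Its arguments: {"type":"object","properties":{"increments":{"type":"array","items":{"type":"number"}},"fingers":{"type":"number"},"force":{"type":"number"}},"required":["increments"]}

```bash
ls; mkdir -p pics; python3 - <<'E'
from bench import ctrl
import cv2,numpy as np
s=ctrl.get_state();print(s)
for n in("scene","top","wrist"):
    im=ctrl.get_image(n);cv2.imwrite(f"pics/{n}0.png",im[:,:,::-1]);print(n,ctrl.camera_params(n))
E
```

```text
pics
{'time': 0.0, 'joint_positions': array([-1.259895  ,  0.3218468 , -0.0700829 ,  1.45168669,  0.02260445,
        1.37075452, -0.05689199]), 'qd': array([ 1.40697721e-03, -6.44058365e-04,  5.93913252e-04,  5.26299563e-04,
       -8.67736275e-04,  2.74227354e-03,  1.01197927e-05]), 'joint_torque': array([ 2.49909465e-05, -4.91291821e+01, -4.04321887e-01, -3.12515116e+01,
       -6.40980061e-02,  4.40289569e-02,  1.86002562e-04]), 'position': array([0.18999129, 0.62104327, 0.22144015]), 'tool_rot': array([ 0.23143202,  1.55839855, -0.23442506]), 'ft_force': array([0.35032513, 0.33453457, 0.41549746]), 'torque': array([0.0102227 , 0.01067327, 0.01184424]), 'grip_width': 1.0011746945571567}
scene {'vertical_fov': 44.28835695610651, 'cx': 286.9523157185675, 'cy': 212.76065462365267, 'R': array([[-0.73085095, -0.68224023, -0.02012854],
       [-0.40268567,  0.45481379, -0.79434795],
       [ 0.55109086, -0.57244449, -0.60712945]]), 't': array([0.38042407, 0.270768  , 1.40540074])}
top {'vertical_fov': 53.27418925034125, 'cx': 278.7399993804589, 'cy': 207.6821538400749, 'R': array([[ 0.00263634, -0.99999191,  0.00303944],
       [-0.99615177, -0.00289247, -0.08759733],
       [ 0.08760542, -0.00279681, -0.99615133]]), 't': array([1.32423543e-03, 5.28181274e-01, 1.33468016e+00])}
wrist {'vertical_fov': 65.70646984690485, 'cx': 279.0930687100444, 'cy': 208.2881258627845, 'R': array([[ 0.2938418 ,  0.95585311, -0.00135242],
       [ 0.92160758, -0.28293837,  0.26567904],
       [ 0.25356748, -0.07931401, -0.96406059]]), 't': array([-0.64858123, -0.029047  ,  0.38994496])}
```

View pics/scene0.png

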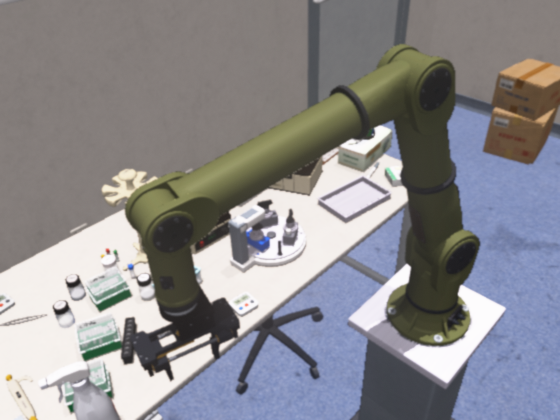

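View pics/top0.png

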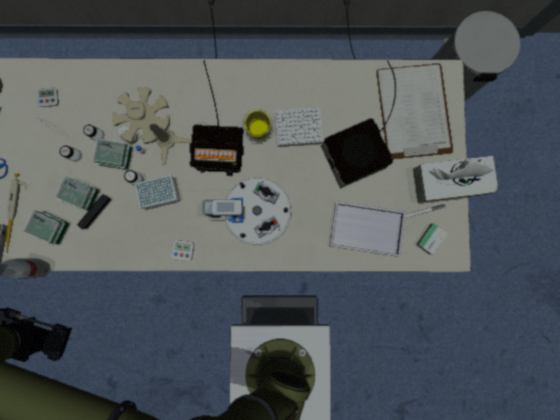

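View pics/wrist0.png

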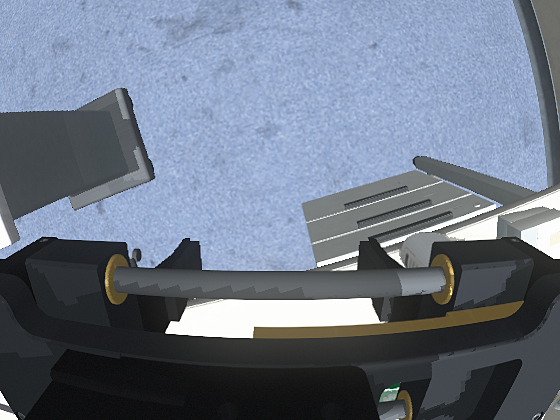

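```bash
cat > h.py <<'E'
from bench import ctrl
import cv2,numpy as np
from scipy.spatial.transform import Rotation as Ro
def toW(cam,p,P=None):
    P=P or ctrl.camera_params(cam);R=np.array(P['R']);return R.T@(np.array(p)-P['t'])
def proj(P,X):
    c=np.array(P['R'])@np.array(X)+P['t'];f=210/np.tan(np.radians(P['vertical_fov']/2))
    return np.array([P['cx']+f*c[0]/c[2],P['cy']+f*c[1]/c[2]])
def ray(P,u,v,z):
    f=210/np.tan(np.radians(P['vertical_fov']/2));R=np.array(P['R']);o=-R.T@P['t']
    d=R.T@np.array([(u-P['cx'])/f,(v-P['cy'])/f,1]);return o+d*(z-o[2])/d[2]
def st():
    s=ctrl.get_state();R=Ro.from_rotvec(s['tool_rot']).as_matrix()
    print('t',round(s['time'],2),'pos',s['position'].round(4),'x',R[:,0].round(3),'y',R[:,1].round(3),'F',s['ft_force'].round(1),'g',round(float(s['grip_width']),3));return s,R
E
python3 - <<'E'
from h import *
for cam in("top","scene"):
    for n in["reader","post_1","stud_tip","wing_nut","tray"]:
        r=ctrl.spot_point(cam,n)
        print(cam,n,[(round(d['score'],2),toW(cam,d['xyz']).round(3)) for d in r[:4]])
E
```

```text
top reader [(0.87, array([ 0.517,  0.071, -0.003]))]
top post_1 [(0.87, array([ 0.518, -0.02 ,  0.083])), (0.83, array([0.597, 0.122, 0.085])), (0.67, array([0.438, 0.119, 0.083]))]
top stud_tip [(0.72, array([0.52 , 0.135, 0.095]))]
top wing_nut [(0.18, array([0.524, 0.136, 0.04 ]))]
top tray [(0.71, array([ 0.459, -0.288,  0.004]))]
scene reader [(0.67, array([ 0.519,  0.07 , -0.   ]))]
scene post_1 [(0.85, array([ 0.52 , -0.016,  0.085])), (0.77, array([0.441, 0.123, 0.083])), (0.44, array([ 0.46 , -0.281, -0.004]))]
scene stud_tip [(0.76, array([0.52 , 0.137, 0.096]))]
scene wing_nut [(0.54, array([0.517, 0.134, 0.083])), (0.18, array([ 0.463, -0.281, -0.003]))]
scene tray [(0.77, array([ 0.459, -0.283, -0.   ]))]
```

```bash
python3 - <<'E'
from h import *
st()
P=ctrl.camera_params("top");im=ctrl.get_image("top")
c=cv2.resize(im[120:290,170:450],None,fx=2.8,fy=2.8,interpolation=cv2.INTER_CUBIC);cv2.imwrite("pics/topc.png",c[:,:,::-1])
im=ctrl.get_image("scene")
c=cv2.resize(im[150:290,210:400],None,fx=4,fy=4,interpolation=cv2.INTER_CUBIC);cv2.imwrite("pics/scc.png",c[:,:,::-1])
E
```

```text
t 0.65 pos [0.1901 0.6216 0.2226] x [ 0.  0. -1.] y [0.292 0.956 0.   ] F [0.4 0.  0.2] g 1.002
```

View pics/topc.png

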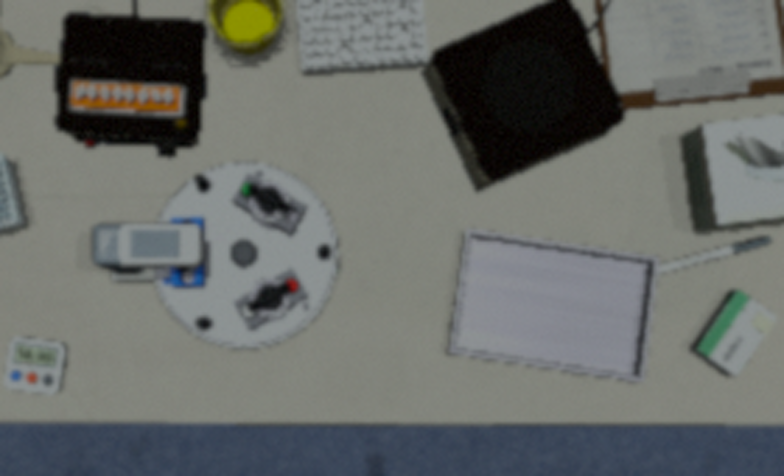

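View pics/scc.png

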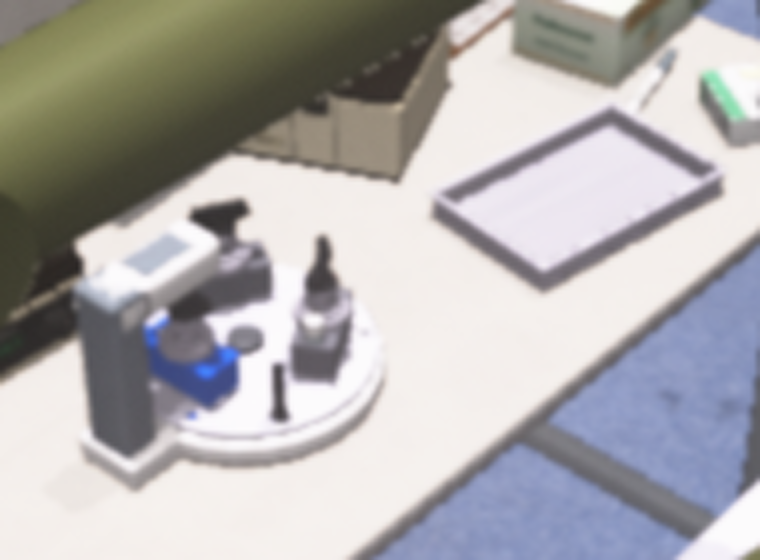

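```bash
cat >> h.py <<'E'
def plan(target,yaw=None,n=8,start=None):
    """rows (rounded) from the present pose (or start) to target [pos], jaw yaw deg, tool down"""
    s,R=st();p=s['position'] if start is None else np.array(start[0])
    if start is not None:
        R=down(start[1])
    R1=R if yaw is None else down(yaw)
    dv=Ro.from_matrix(R.T@R1).as_rotvec();out=[]
    for i in range(n):
        a=Ro.from_matrix(R)*Ro.from_rotvec(dv*i/n)
        t=a.as_matrix().T@((np.array(target)-p)/n)*100
        out.append([round(float(v),2) for v in t]+[round(float(v),3) for v in dv/n])
    for r in out: print(*r,sep=', ',end=',\n')
def down(y):
    y=np.radians(y);Y=np.array([np.cos(y),np.sin(y),0]);X=np.array([0,0,-1.]);return np.stack([X,Y,np.cross(X,Y)],1)
E
python3 - <<'E'
from h import *
plan([.58,.07,.26],90,12)
E
```

```text
t 0.75 pos [0.1902 0.6216 0.2226] x [ 0.  0. -1.] y [0.292 0.956 0.   ] F [ 0.2  0.  -0.3] g 1.001
-0.31, -3.45, 4.45, -0.025, 0.0, -0.0,
-0.31, -3.55, 4.36, -0.025, 0.0, -0.0,
-0.31, -3.66, 4.28, -0.025, 0.0, -0.0,
-0.31, -3.77, 4.18, -0.025, 0.0, -0.0,
-0.31, -3.87, 4.09, -0.025, 0.0, -0.0,
-0.31, -3.97, 3.99, -0.025, 0.0, -0.0,
-0.31, -4.07, 3.89, -0.025, 0.0, -0.0,
-0.31, -4.16, 3.79, -0.025, 0.0, -0.0,
-0.31, -4.25, 3.69, -0.025, 0.0, -0.0,
-0.31, -4.34, 3.58, -0.025, 0.0, -0.0,
-0.31, -4.43, 3.47, -0.025, 0.0, -0.0,
-0.31, -4.51, 3.36, -0.025, 0.0, -0.0,
```

Request:
{"name": "step_arm", "arguments": {
  "increments": [-0.6,-3.45,4.45,-0.025,0,0,-0.6,-3.55,4.36,-0.025,0,0,-0.6,-3.66,4.28,-0.025,0,0,-0.6,-3.77,4.18,-0.025,0,0,-0.6,-3.87,4.09,-0.025,0,0,-0.6,-3.97,3.99,-0.025,0,0,0,-4.07,3.89,-0.025,0,0,0,-4.16,3.79,-0.025,0,0,0,-4.25,3.69,-0.025,0,0,0,-4.34,3.58,-0.025,0,0,0,-4.43,3.47,-0.025,0,0,0,-4.51,3.36,-0.025,0,0],
  "fingers": 45,
  "force": 40
}}

```text
time: 2.25
position: [0.5816, 0.0692, 0.259]
tool_rot: [-0.003, 1.57, 0.004]
ft_force: [1.3, 0.4, -0.3]
grip_width: 0.449
```

```bash
python3 - <<'E'
from h import *
s,R=st();print(s['joint_positions'].round(2))
for n in("wrist","top"):
    im=ctrl.get_image(n);cv2.imwrite(f"pics/{n}1.png",im[:,:,::-1])
    for q in["post_1","stud_tip","reader","read_head"]:
        r=ctrl.spot_point(n,q);print(n,q,[(round(d['score'],2),toW(n,d['xyz']).round(4)) for d in r[:4]])
E
```

```text
t 2.25 pos [0.5816 0.0692 0.259 ] x [ 0.001  0.001 -1.   ] y [-0.004  1.     0.001] F [ 1.3  0.4 -0.3] g 0.449
[-0.55  0.17  0.44  1.58 -0.07  1.41  1.47]
wrist post_1 [(0.84, array([0.4385, 0.113 , 0.0772])), (0.75, array([ 0.5202, -0.0207,  0.0859])), (0.56, array([0.5951, 0.1189, 0.0785]))]
wrist stud_tip [(0.21, array([0.4352, 0.1175, 0.0832]))]
wrist reader [(0.83, array([5.142e-01, 8.280e-02, 3.000e-04]))]
wrist read_head []
top post_1 [(0.88, array([ 0.5181, -0.0198,  0.0838]))]
top stud_tip []
top reader []
top read_head []
```

View pics/wrist1.png

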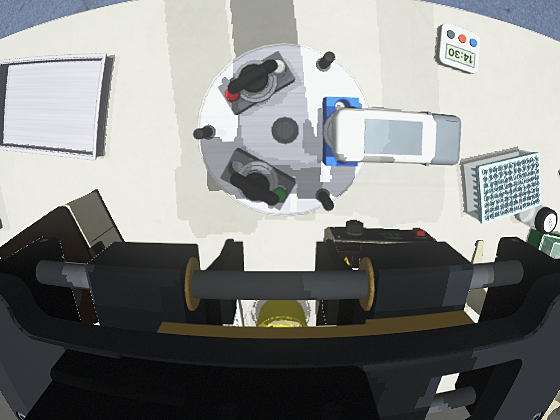

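```bash
cat >> h.py <<'E'
def wray(P,u,v,z):
    f=210/np.tan(np.radians(P['vertical_fov']/2));R=np.array(P['R']);o=-R.T@P['t']
    d=np.array([u-P['cx'],v-P['cy']]);r=np.hypot(*d);a=r/f
    c=np.array([*(d/r*np.sin(a)),np.cos(a)]);w=R.T@c;return o+w*(z-o[2])/w[2]
def wproj(P,X):
    f=210/np.tan(np.radians(P['vertical_fov']/2));c=np.array(P['R'])@np.array(X)+P['t']
    a=np.arctan2(np.hypot(c[0],c[1]),c[2]);d=c[:2]/np.hypot(c[0],c[1]);return np.array([P['cx'],P['cy']])+f*a*d
E
python3 - <<'E'
from h import *
im=cv2.imread("pics/wrist1.png");P=ctrl.camera_params("wrist");print(-np.array(P['R']).T@P['t'])
cv2.imwrite("pics/w1c.png",cv2.resize(im[35:225,180:470],None,fx=2.75,fy=2.75,interpolation=cv2.INTER_CUBIC))
for u,v in((325,59),(205,132),(325,199)): print(wray(P,u,v,.084))
E
```

```text
[0.50547251 0.07168898 0.41975682]
[0.43962241 0.11847898 0.084     ]
[ 0.51594556 -0.00522932  0.084     ]
[0.58750028 0.12131748 0.084     ]
```

View pics/w1c.png

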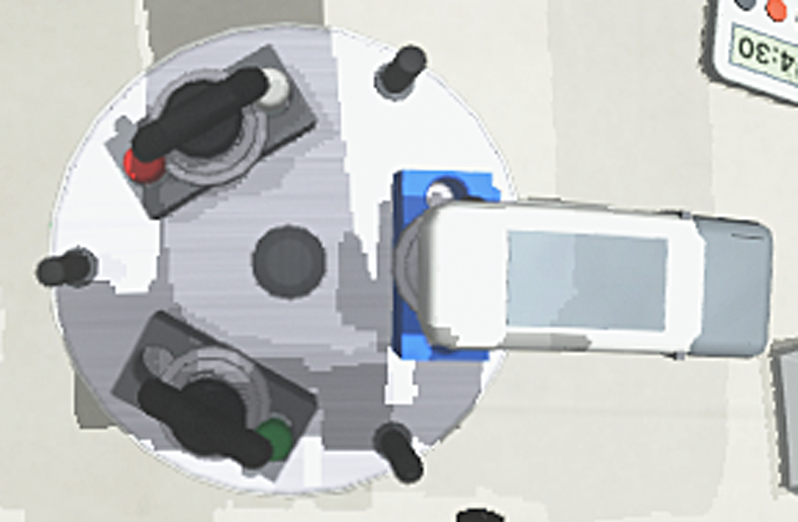

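```bash
python3 - <<'E'
from h import *
P=ctrl.camera_params("wrist")
A=np.array([wray(P,180+u/2.75,35+v/2.75,.084) for u,v in((410,58),(46,271),(407,467))]);print(A.round(4))
from scipy.optimize import least_squares
f=lambda q:np.concatenate([A[i,:2]-q[:2]-.092*np.array([np.cos(q[2]+a),np.sin(q[2]+a)]) for i,a in enumerate(np.radians([150,270,30]))])
r=least_squares(f,[.518,.073,0]);print(r.x,r.fun.round(4))
q=r.x;print("post1",q[:2]+.092*np.array([np.cos(q[2]+np.pi/6),np.sin(q[2]+np.pi/6)]))
E
```

```text
[[ 0.4363  0.1227  0.084 ]
 [ 0.5173 -0.0142  0.084 ]
 [ 0.5939  0.1248  0.084 ]]
[0.51582263 0.07778224 0.01466094] [ 0.0008  0.0001  0.0001 -0.     -0.0009 -0.0001]
post1 [0.59481402 0.12494536]
```

Request:
{"name": "step_arm", "arguments": {
  "increments": [2,1.7,0.5,0,0,0,4,2,0.5,0,0,0,4,1.5,0.4,0,0,0,3,0,0,0,0,0,3,0,0,0,0,0,2,0,0,0,0,0,1.3,0,0,0,0,0,0,0,0,0,0,0],
  "fingers": 45
}}

```text
time: 3.75
position: [0.594, 0.1229, 0.0647]
tool_rot: [-0.003, 1.572, 0.002]
ft_force: [-0.3, -0.3, -0.1]
grip_width: 0.451
```

```bash
python3 - <<'E'
from h import *
st()
for n in("wrist","scene"):
    im=ctrl.get_image(n);
    if n=="scene": im=cv2.resize(im[150:290,210:400],None,fx=4,fy=4,interpolation=cv2.INTER_CUBIC)
    cv2.imwrite(f"pics/{n}2.png",im[:,:,::-1])
E
```

```text
t 3.75 pos [0.594  0.1229 0.0647] x [-0.001 -0.    -1.   ] y [-0.003  1.    -0.   ] F [-0.3 -0.3 -0.1] g 0.451
```

View pics/wrist2.png

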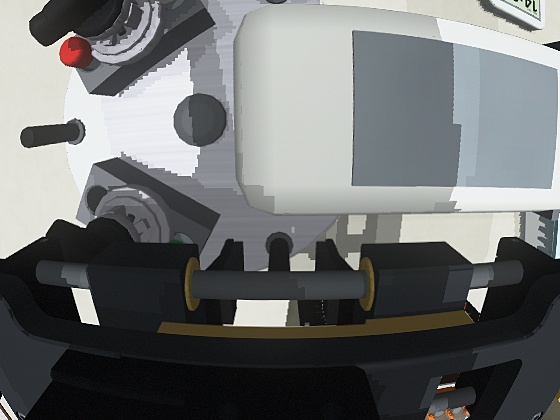

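View pics/scene2.png

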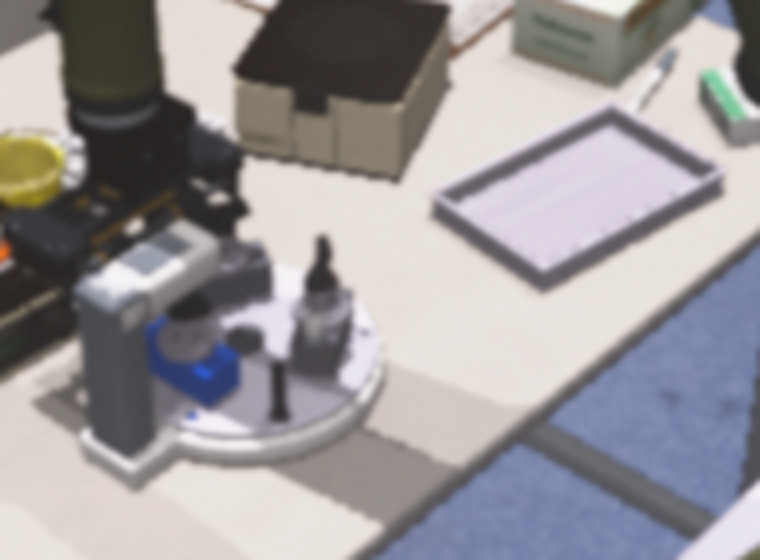

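Request:
{"name": "step_arm", "arguments": {
  "increments": [0,0,0.15,0,0,0,0,0,0,0,0,0,0,0,0,0,0,0,0,0,0,0,0,0],
  "fingers": 0,
  "force": 40
}}

```text
time: 4.35
position: [0.5961, 0.1227, 0.0658]
tool_rot: [-0.002, 1.57, 0.003]
ft_force: [-0.4, -0.4, 1.5]
grip_width: 0.122
```

```bash
python3 - <<'E'
from h import *
st();print(ctrl.get_state()['torque'])
E
```

```text
t 4.35 pos [0.5961 0.1227 0.0658] x [ 0.  0. -1.] y [-0.003  1.     0.   ] F [-0.4 -0.4  1.5] g 0.122
[ 0.08193848 -0.00184181 -0.03681806]
```

Request:
{"name": "step_arm", "arguments": {
  "increments": [0,-0.712,0.371,0.0873,0,0,0,-0.712,0.371,0.0873,0,0,0,-0.712,0.371,0.0873,0,0,0,-0.712,0.371,0.0873,0,0,0,-0.712,0.371,0.0873,0,0,0,-0.712,0.371,0.0873,0,0,0,-0.712,0.371,0.0873,0,0,0,-0.712,0.371,0.0873,0,0,0,-0.712,0.371,0.0873,0,0,0,-0.712,0.371,0.0873,0,0,0,-0.712,0.371,0.0873,0,0,0,-0.712,0.371,0.0873,0,0]
}}

```text
time: 5.85
position: [0.5984, 0.0324, 0.0659]
tool_rot: [0.818, 1.409, -0.811]
ft_force: [5.9, 2.8, -3.8]
grip_width: 0.126
```

```bash
python3 - <<'E'
from h import *
st();print(ctrl.get_state()['torque'])
E
```

```text
t 5.85 pos [0.5984 0.0324 0.0659] x [ 0.005  0.002 -1.   ] y [0.865 0.501 0.005] F [ 5.9  2.8 -3.8] g 0.126
[ 0.56895304 -1.09690236 -0.02635868]
```

Request:
{"name": "step_arm", "arguments": {
  "increments": [0,-0.712,0.371,0.0873,0,0,0,-0.712,0.371,0.0873,0,0,0,-0.712,0.371,0.0873,0,0,0,-0.712,0.371,0.0873,0,0,0,-0.712,0.371,0.0873,0,0,0,-0.712,0.371,0.0873,0,0,0,-0.712,0.371,0.0873,0,0,0,-0.712,0.371,0.0873,0,0,0,-0.712,0.371,0.0873,0,0,0,-0.712,0.371,0.0873,0,0,0,-0.712,0.371,0.0873,0,0,0,-0.712,0.371,0.0873,0,0]
}}

```text
time: 7.35
position: [0.5204, -0.0141, 0.066]
tool_rot: [1.59, 0.911, -1.575]
ft_force: [17.0, 2.9, -18.0]
grip_width: 0.12
```

Request:
{"name": "step_arm", "arguments": {
  "increments": [0,0,0,0,0,0,0,0,0,0,0,0]
}}

```text
time: 7.6
position: [0.5176, -0.014, 0.0658]
tool_rot: [1.584, 0.917, -1.579]
ft_force: [2.6, 4.0, -2.9]
grip_width: 0.121
```

```bash
python3 - <<'E'
from h import *
st();print(ctrl.get_state()['torque'])
im=ctrl.get_image("wrist");cv2.imwrite(f"pics/wrist3.png",im[:,:,::-1])
im=ctrl.get_image("top");im=cv2.resize(im[120:290,170:450],None,fx=2.8,fy=2.8,interpolation=cv2.INTER_CUBIC);cv2.imwrite(f"pics/top3.png",im[:,:,::-1])
E
```

```text
t 7.6 pos [ 0.5176 -0.014   0.0658] x [ 0.002  0.002 -1.   ] y [ 0.867 -0.497  0.   ] F [ 2.6  4.  -2.9] g 0.121
[ 0.88644852 -0.49517828 -0.26668081]
```

View pics/wrist3.png

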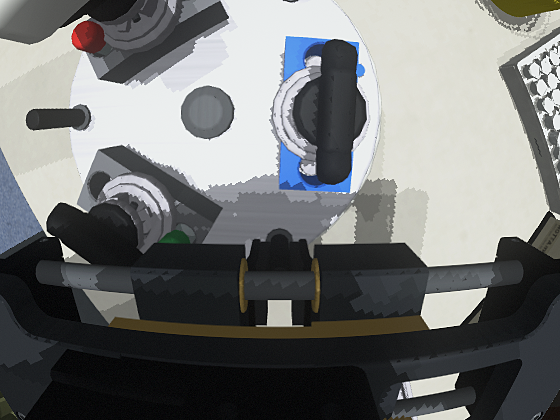

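View pics/top3.png

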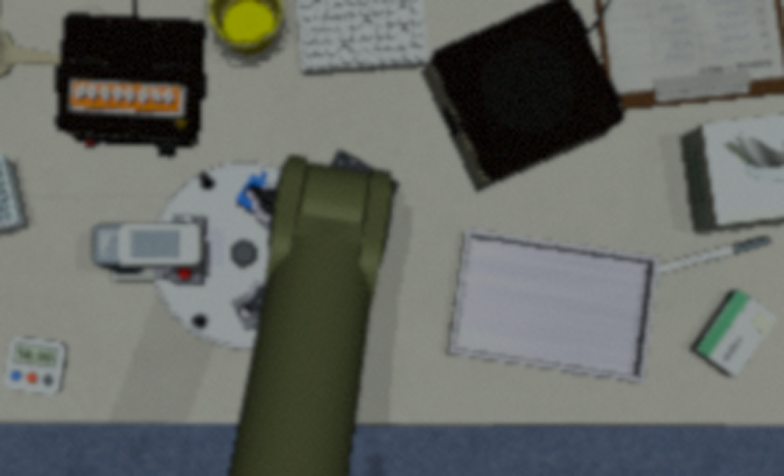

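Request:
{"name": "step_arm", "arguments": {
  "increments": [0,0,0,0,0,0,0,0,0,0,0,0,0,0,0,0,0,0,-2,0,0,0,0,0,-4,0,0,0,0,0,-4,0,0,0,0,0,-5,0,0,0,0,0,-3,0,0,0,0,0,0,0,0,0,0,0],
  "fingers": 45
}}

```text
time: 8.82
position: [0.5181, -0.0161, 0.2478]
tool_rot: [1.586, 0.914, -1.578]
ft_force: [0.2, -0.1, -0.3]
grip_width: 0.45
```

```bash
python3 - <<'E'
from h import *
s,R=st();print(s['joint_positions'].round(2))
n="wrist"
im=ctrl.get_image("wrist");cv2.imwrite(f"pics/wrist4.png",im[:,:,::-1]);P=ctrl.camera_params("wrist")
np.save("P4.npy",P,allow_pickle=True)
for q in["post_1","stud_tip","wing_nut","washer","holder"]:
        r=ctrl.spot_point(n,q);print(n,q,[(round(d['score'],2),toW(n,d['xyz']).round(4)) for d in r[:4]])
E
```

```text
t 8.82 pos [ 0.5181 -0.0161  0.2478] x [ 0.004  0.001 -1.   ] y [ 0.867 -0.498  0.003] F [ 0.2 -0.1 -0.3] g 0.45
[-0.89  0.    0.89  1.77 -0.    1.37 -0.53]
wrist post_1 [(0.92, array([0.5949, 0.117 , 0.0789])), (0.84, array([ 0.5065, -0.0141,  0.0755])), (0.64, array([0.4383, 0.1264, 0.0807]))]
wrist stud_tip []
wrist wing_nut [(0.85, array([0.5677, 0.0422, 0.0769]))]
wrist washer []
wrist holder []
```

View pics/wrist4.png

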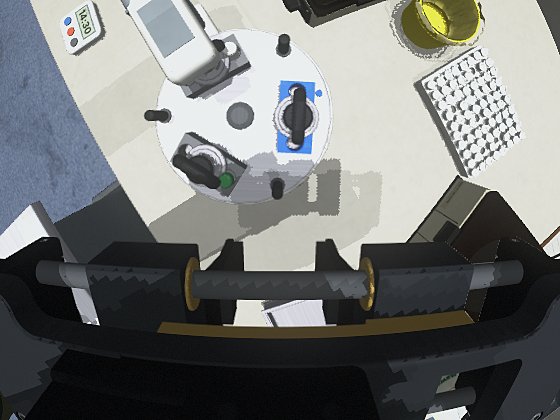

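```bash
python3 - <<'E'
from h import *
im=cv2.imread("pics/wrist4.png")
cv2.imwrite("pics/w4c.png",cv2.resize(im[20:215,135:345],None,fx=3.8,fy=3.05*3.8/3.8*1.0,interpolation=cv2.INTER_CUBIC) if 0 else cv2.resize(im[20:215,135:345],None,fx=3,fy=3,interpolation=cv2.INTER_CUBIC))
E
```

```text
(no output)
```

View pics/w4c.png

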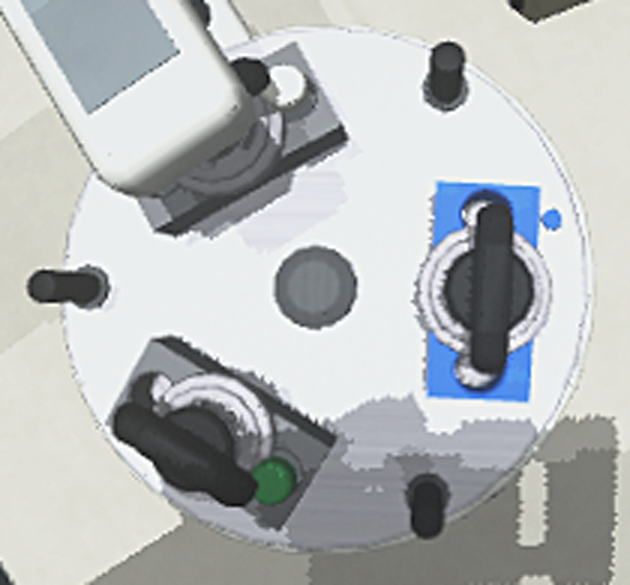

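```bash
cat > fit.py <<'E'
from h import *
from scipy.optimize import least_squares
def fit(P,pts,angs):
    A=np.array([wray(P,u,v,.084) for u,v in pts])
    f=lambda q:np.concatenate([A[i,:2]-q[:2]-.092*np.array([np.cos(q[2]+a),np.sin(q[2]+a)]) for i,a in enumerate(np.radians(angs))])
    r=least_squares(f,[.517,.076,0]);print(A.round(4),r.x.round(4),r.fun.round(4))
E
python3 - <<'E'
from fit import *
P=np.load("P4.npy",allow_pickle=True).item()
c=lambda x,y:(135+x/3,20+y/3)
fit(P,[c(448,56),c(41,286),c(428,524)],[30,150,270])
a=wray(P,*c(494,212),.123);b=wray(P,*c(489,364),.123);print(a,b,(a+b)/2,np.degrees(np.arctan2(*(a-b)[[1,0]])),np.linalg.norm(a-b))
for z,(x,y) in((.125,(492,288)),(.08,(486,292))):print(wray(P,*c(x,y),z))
bc=[wray(P,*c(x,y),.07) for x,y in((438,182),(540,186),(529,402),(427,397))];print(np.array(bc).round(4),np.mean(bc,0))
E
```

```text
[[ 0.5975  0.117   0.084 ]
 [ 0.4398  0.1238  0.084 ]
 [ 0.5128 -0.0167  0.084 ]] [ 0.5167  0.0747 -0.0429] [-0.0008 -0.0002  0.0008 -0.0003  0.      0.0005]
[0.57980826 0.06131744 0.123     ] [0.55653293 0.0234248  0.123     ] [0.5681706  0.04237112 0.123     ] 58.43992035869534 0.04447013643113026
[0.56812872 0.04231897 0.125     ]
[0.5685396  0.04141901 0.08      ]
[[0.5739 0.0825 0.07  ]
 [0.6036 0.0644 0.07  ]
 [0.5633 0.0007 0.07  ]
 [0.5334 0.0197 0.07  ]] [0.56855617 0.0418259  0.07      ]
```

```bash
python3 - <<'E'
import cv2
im=cv2.imread("pics/wrist4.png")
cv2.imwrite("pics/w4h.png",cv2.resize(im[0:100,110:260],None,fx=5,fy=5,interpolation=cv2.INTER_CUBIC))
im=cv2.imread("pics/wrist1.png")
cv2.imwrite("pics/w1h.png",cv2.resize(im[90:180,320:470],None,fx=5,fy=5,interpolation=cv2.INTER_CUBIC))
E
```

```text
(no output)
```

View pics/w4h.png

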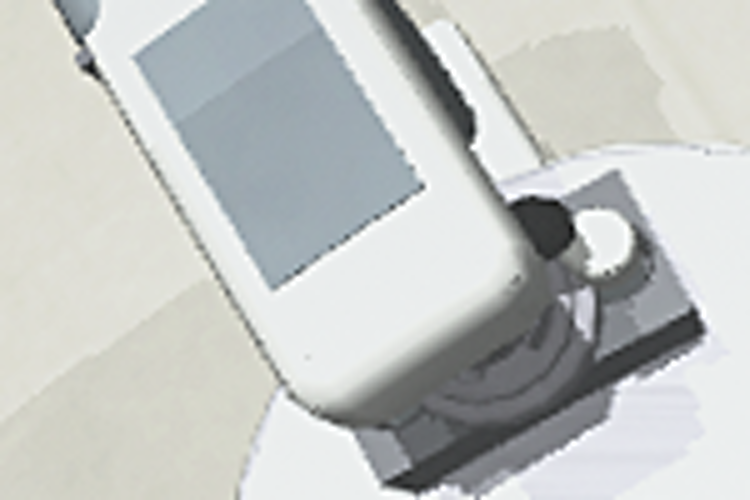

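View pics/w1h.png

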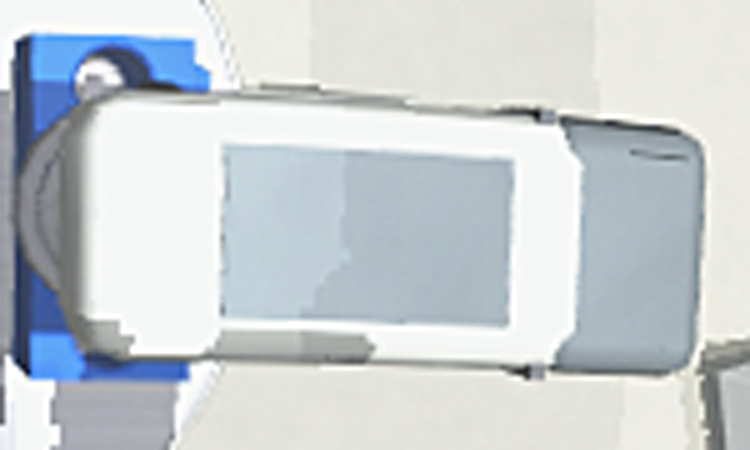

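```bash
python3 - <<'E'
from h import *
P4=np.load("P4.npy",allow_pickle=True).item()
# wrist1 params: reconstruct from tool pose; camera fixed in tool
def Tm(P): 
    T=np.eye(4);R=np.array(P['R']);T[:3,:3]=R.T;T[:3,3]=-R.T@P['t'];return T
def To(p,y):
    T=np.eye(4);T[:3,:3]=y;T[:3,3]=p;return T
R4=Ro.from_rotvec([1.586,.914,-1.578]).as_matrix();X=np.linalg.inv(To([.5181,-.0161,.2478],R4))@Tm(P4)
T1=To([.5816,.0692,.259],Ro.from_rotvec([-.003,1.57,.004]).as_matrix())@X
P1=dict(P4);P1['R']=T1[:3,:3].T;P1['t']=-T1[:3,:3].T@T1[:3,3]
w4=lambda x,y:wray(P4,110+x/5,y/5,.17)
w1=lambda x,y:wray(P1,320+x/5,90+y/5,.17)
def d(a,b):
    v=b-a;print(a.round(4),b.round(4),np.degrees(np.arctan2(v[1],v[0])).round(2))
d(w4(136,52),w4(272,290));d(w4(305,0),w4(422,185));d(w4(272,290),w4(422,185))
d(w1(223,143),w1(515,158));d(w1(225,317),w1(508,326));d(w1(223,143),w1(225,317))
E
```

```text
[0.5026 0.1838 0.17  ] [0.5024 0.1342 0.17  ] -90.23
[0.5293 0.1736 0.17  ] [0.5297 0.135  0.17  ] -89.27
[0.5024 0.1342 0.17  ] [0.5297 0.135  0.17  ] 1.58
[0.5072 0.1316 0.17  ] [0.5063 0.1816 0.17  ] 91.02
[0.5344 0.1329 0.17  ] [0.5338 0.182  0.17  ] 90.7
[0.5072 0.1316 0.17  ] [0.5344 0.1329 0.17  ] 2.73
```

```bash
python3 - <<'E'
from h import *
plan([.5816,.0692,.259],90,12)
E
```

```text
t 9.12 pos [ 0.516  -0.0157  0.2443] x [-0.002 -0.001 -1.   ] y [ 0.867 -0.498 -0.001] F [0.6 0.6 0.1] g 0.449
-0.12, 0.12, -0.89, -0.174, -0.0, 0.0,
-0.12, 0.27, -0.85, -0.174, -0.0, 0.0,
-0.12, 0.42, -0.79, -0.174, -0.0, 0.0,
-0.12, 0.55, -0.71, -0.174, -0.0, 0.0,
-0.12, 0.66, -0.6, -0.174, -0.0, 0.0,
-0.12, 0.76, -0.48, -0.174, -0.0, 0.0,
-0.12, 0.83, -0.34, -0.174, -0.0, 0.0,
-0.12, 0.87, -0.19, -0.174, -0.0, 0.0,
-0.12, 0.89, -0.04, -0.174, -0.0, 0.0,
-0.12, 0.89, 0.12, -0.174, -0.0, 0.0,
-0.12, 0.85, 0.27, -0.174, -0.0, 0.0,
-0.12, 0.79, 0.42, -0.174, -0.0, 0.0,
```

Request:
{"name": "step_arm", "arguments": {
  "increments": [-0.1,0.12,-0.89,-0.174,0,0,-0.1,0.27,-0.85,-0.174,0,0,-0.1,0.42,-0.79,-0.174,0,0,-0.1,0.55,-0.71,-0.174,0,0,-0.1,0.66,-0.6,-0.174,0,0,-0.1,0.76,-0.48,-0.174,0,0,-0.1,0.83,-0.34,-0.174,0,0,-0.1,0.87,-0.19,-0.174,0,0,-0.1,0.89,-0.04,-0.174,0,0,-0.1,0.89,0.12,-0.174,0,0,-0.1,0.85,0.27,-0.174,0,0,0,0,0,0,0,0]
}}

```text
time: 10.62
position: [0.5768, 0.0627, 0.2555]
tool_rot: [0.14, 1.568, -0.141]
ft_force: [-0.9, -0.4, -0.1]
grip_width: 0.448
```

Request:
{"name": "step_arm", "arguments": {
  "increments": [0,0,0,0,0,0,0,0,0,0,0,0]
}}

```text
time: 10.88
position: [0.5767, 0.0617, 0.2564]
tool_rot: [0.141, 1.566, -0.142]
ft_force: [0.6, 0.2, 0.6]
grip_width: 0.452
```

```bash
python3 - <<'E'
from h import *
s,R=st();P=ctrl.camera_params("wrist");np.save("P5.npy",P,allow_pickle=True)
im=ctrl.get_image("wrist");cv2.imwrite(f"pics/wrist5.png",im[:,:,::-1]);
cv2.imwrite("pics/w5c.png",cv2.resize(im[30:230,180:380,::-1],None,fx=3,fy=3,interpolation=cv2.INTER_CUBIC))
a=cv2.imread("pics/wrist1.png")
cv2.imwrite("pics/w1d.png",cv2.resize(a[30:230,180:380],None,fx=3,fy=3,interpolation=cv2.INTER_CUBIC))
E
```

```text
t 10.88 pos [0.5767 0.0617 0.2564] x [-0. -0. -1.] y [ 0.179  0.984 -0.   ] F [0.6 0.2 0.6] g 0.452
```

View pics/w5c.png

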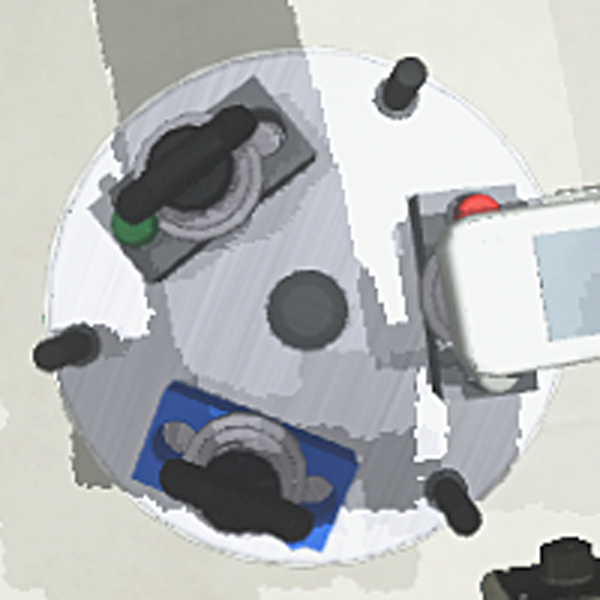

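View pics/w1d.png

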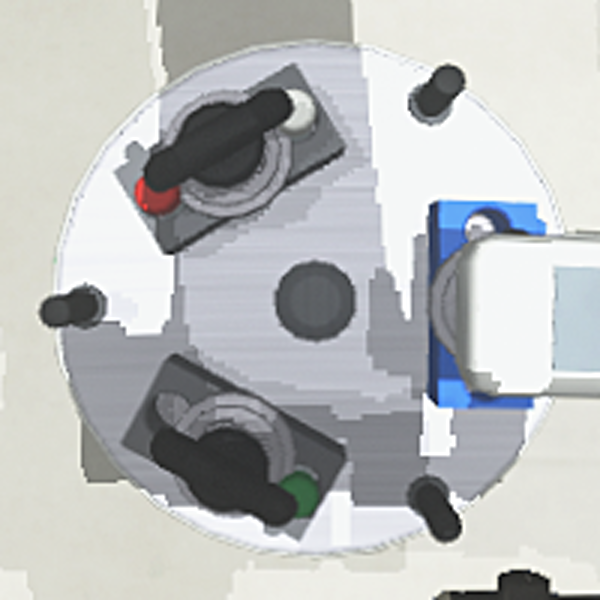

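```bash
python3 - <<'E'
from fit import *
im=cv2.imread("pics/wrist5.png")
cv2.imwrite("pics/w5h.png",cv2.resize(im[70:180,310:460],None,fx=5,fy=5,interpolation=cv2.INTER_CUBIC))
P=np.load("P5.npy",allow_pickle=True).item()
c=lambda x,y:(180+x/3,30+y/3)
fit(P,[c(411,69),c(44,356),c(465,522)],[150,270,30])
v=[wray(P,*c(x,y),.07) for x,y in((413,198),(440,398))];print(v,np.degrees(np.arctan2(*(v[1]-v[0])[[1,0]])))
E
```

```text
[[ 0.4398  0.1255  0.084 ]
 [ 0.5138 -0.017   0.084 ]
 [ 0.5996  0.1179  0.084 ]] [ 0.5177  0.0755 -0.0448] [-0.0004  0.0005  0.0002 -0.0005  0.0002  0.0001]
[array([0.48368834, 0.11974528, 0.07      ]), array([0.5561811 , 0.11734487, 0.07      ])] -1.8965073372199897
```

View pics/w5h.png

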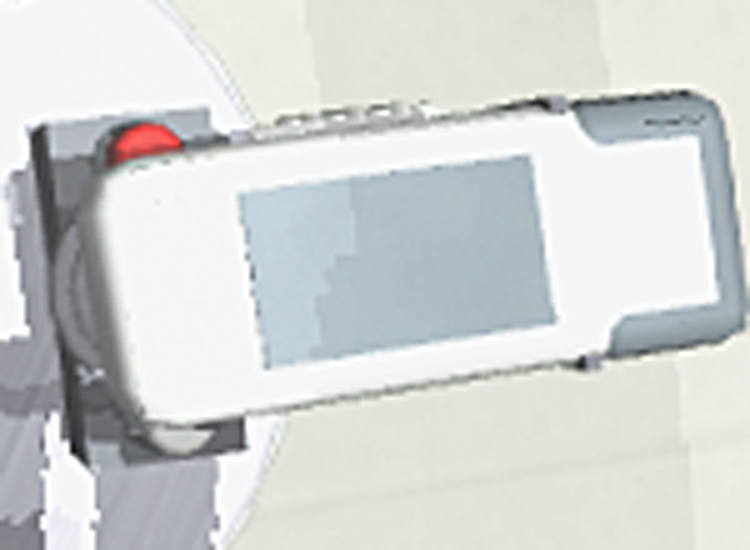

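```bash
python3 - <<'E'
from h import *
plan([.518,-.016,.17],0,9)
E
```

```text
t 10.93 pos [0.5768 0.0619 0.2565] x [-0.  0. -1.] y [0.179 0.984 0.   ] F [-0.1 -0.2 -0. ] g 0.45
0.96, -0.97, -0.49, 0.155, -0.0, 0.0,
0.96, -1.03, -0.33, 0.155, -0.0, 0.0,
0.96, -1.07, -0.17, 0.155, -0.0, 0.0,
0.96, -1.08, -0.0, 0.155, -0.0, 0.0,
0.96, -1.07, 0.16, 0.155, -0.0, 0.0,
0.96, -1.03, 0.33, 0.155, -0.0, 0.0,
0.96, -0.97, 0.48, 0.155, -0.0, 0.0,
0.96, -0.89, 0.63, 0.155, -0.0, 0.0,
0.96, -0.78, 0.75, 0.155, -0.0, 0.0,
```

Request:
{"name": "step_arm", "arguments": {
  "increments": [0.96,-0.97,-0.49,0.155,0,0,0.96,-1.03,-0.33,0.155,0,0,0.96,-1.07,-0.17,0.155,0,0,0.96,-1.08,0,0.155,0,0,0.96,-1.07,0.16,0.155,0,0,0.96,-1.03,0.33,0.155,0,0,0.96,-0.97,0.48,0.155,0,0,0.96,-0.89,0.63,0.155,0,0,0.96,-0.78,0.75,0.155,0,0,0,0,0,0,0,0,0,0,0,0,0,0],
  "fingers": 40
}}

```text
time: 12.3
position: [0.5187, -0.0151, 0.1706]
tool_rot: [1.21, 1.209, -1.208]
ft_force: [-0.8, 0.4, -0.6]
grip_width: 0.401
```

```bash
python3 - <<'E'
from h import *
plan([.518,-.016,.07],0,4)
E
```

```text
t 12.3 pos [ 0.5187 -0.0151  0.1706] x [ 0.001  0.001 -1.   ] y [1.    0.    0.001] F [-0.8  0.4 -0.6] g 0.401
2.52, -0.02, 0.02, 0.0, -0.0, -0.0,
2.52, -0.02, 0.02, 0.0, -0.0, -0.0,
2.52, -0.02, 0.02, 0.0, -0.0, -0.0,
2.52, -0.02, 0.02, 0.0, -0.0, -0.0,
```

Request:
{"name": "step_arm", "arguments": {
  "increments": [2.5,0,0,0,0,0,2.5,0,0,0,0,0,2.5,0,0,0,0,0,2.5,0,0,0,0,0,0,0,0,0,0,0,0,0,0,0,0,0]
}}

```text
time: 13.05
position: [0.5192, -0.0154, 0.0712]
tool_rot: [1.211, 1.208, -1.209]
ft_force: [-0.0, 0.4, -0.4]
grip_width: 0.402
```

Request:
{"name": "step_arm", "arguments": {
  "increments": [0,0,0,0,0,0,0,0,0,0,0,0,0,0,0,0,0,0,0,0,0,0,0,0,0,0,0,0,0,0],
  "fingers": 0,
  "force": 30
}}

```text
time: 13.68
position: [0.5195, -0.0156, 0.0705]
tool_rot: [1.212, 1.206, -1.209]
ft_force: [3.5, -0.2, -2.5]
grip_width: 0.124
```

Request:
{"name": "step_arm", "arguments": {
  "increments": [0,0,0,0,0,0,0,0,0,0,0,0,0,0,0,0,0,0,-4,0,0,0,0,0,-4,0,0,0,0,0,-5,0,0,0,0,0,-4,0,0,0,0,0,0,0,0,0,0,0,0,0,0,0,0,0],
  "fingers": 40
}}

```text
time: 14.8
position: [0.5176, -0.0155, 0.2394]
tool_rot: [1.21, 1.209, -1.212]
ft_force: [-0.4, 0.7, 0.3]
grip_width: 0.402
```

```bash
python3 - <<'E'
from h import *
s,R=st();P=ctrl.camera_params("wrist");np.save("P6.npy",P,allow_pickle=True)
im=ctrl.get_image("wrist");cv2.imwrite(f"pics/wrist6.png",im[:,:,::-1]);
cv2.imwrite("pics/w6c.png",cv2.resize(im[0:240,120:400,::-1],None,fx=2.5,fy=2.5,interpolation=cv2.INTER_CUBIC))
E
```

```text
t 14.8 pos [ 0.5176 -0.0155  0.2394] x [-0.001  0.    -1.   ] y [ 1.    -0.002 -0.001] F [-0.4  0.7  0.3] g 0.402
```

View pics/w6c.png

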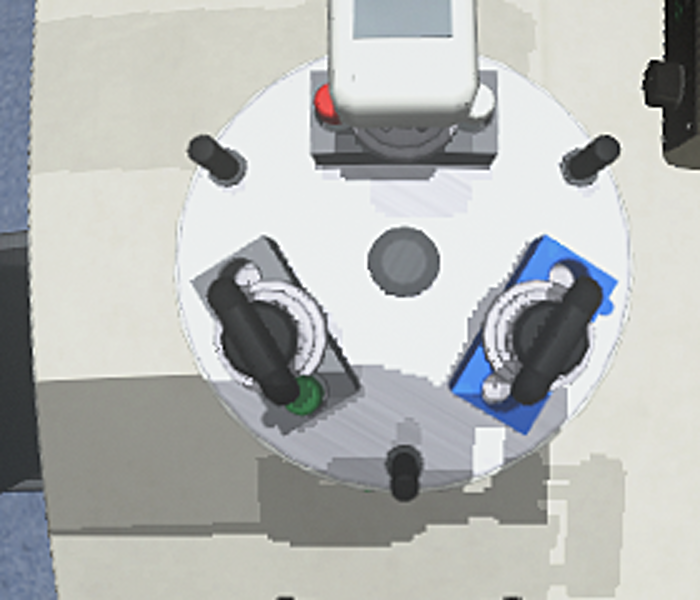

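```bash
python3 - <<'E'
from fit import *
P=np.load("P6.npy",allow_pickle=True).item()
c=lambda x,y:(120+x/2.5,y/2.5)
fit(P,[c(610,144),c(197,146),c(405,491)],[30,150,270])
a=wray(P,*c(592,283),.123);b=wray(P,*c(526,397),.123);print(a,b,(a+b)/2,np.degrees(np.arctan2(*(a-b)[[1,0]])),np.linalg.norm(a-b))
bc=[wray(P,*c(x,y),.07) for x,y in((543,236),(616,283),(529,433),(450,387))];print(np.array(bc).round(4),np.mean(bc,0))
print(ctrl.get_state()['joint_positions'].round(2))
plan([.5715,.045,.20],-30,6)
E
```

```text
[[ 0.5987  0.1226  0.084 ]
 [ 0.4372  0.122   0.084 ]
 [ 0.518  -0.0177  0.084 ]] [0.518  0.0757 0.002 ] [ 0.0011  0.0008 -0.001   0.0005 -0.0002 -0.0013]
[0.58201825 0.06499841 0.123     ] [0.55953478 0.0248389  0.123     ] [0.57077651 0.04491865 0.123     ] 60.75753959989045 0.04602491248979969
[[0.5741 0.0852 0.07  ]
 [0.605  0.067  0.07  ]
 [0.5696 0.0037 0.07  ]
 [0.5365 0.0226 0.07  ]] [0.57129481 0.04461169 0.07      ]
[-0.92  0.02  0.92  1.78 -0.01  1.36 -0.  ]
t 14.85 pos [ 0.5173 -0.0156  0.2389] x [-0.002 -0.    -1.   ] y [ 1.    -0.002 -0.002] F [ 0.  -0.2 -0.3] g 0.399
0.65, 0.9, -1.01, 0.087, 0.0, 0.0,
0.65, 0.81, -1.09, 0.087, 0.0, 0.0,
0.65, 0.71, -1.15, 0.087, 0.0, 0.0,
0.65, 0.61, -1.21, 0.087, 0.0, 0.0,
0.65, 0.5, -1.26, 0.087, 0.0, 0.0,
0.65, 0.39, -1.3, 0.087, 0.0, 0.0,
```

Request:
{"name": "step_arm", "arguments": {
  "increments": [0.65,0.9,-1.01,0.087,0,0,0.65,0.81,-1.09,0.087,0,0,0.65,0.71,-1.15,0.087,0,0,0.65,0.61,-1.21,0.087,0,0,0.65,0.5,-1.26,0.087,0,0,0.65,0.39,-1.3,0.08,0,0,0,0,0,0,0,0,0,0,0,0,0,0],
  "fingers": 38
}}

```text
time: 15.85
position: [0.5717, 0.0442, 0.2005]
tool_rot: [1.577, 0.919, -1.58]
ft_force: [-0.4, 0.9, 0.8]
grip_width: 0.381
```

```bash
python3 - <<'E'
from h import *
s,R=st();P=ctrl.camera_params("wrist");print(s['joint_positions'].round(2))
im=ctrl.get_image("wrist");cv2.imwrite(f"pics/wrist7.png",im[:,:,::-1])
plan([.5712,.045,.109],-29.5,4)
E
```

```text
t 15.85 pos [0.5717 0.0442 0.2005] x [-0.002 -0.001 -1.   ] y [ 0.869 -0.494 -0.001] F [-0.4  0.9  0.8] g 0.381
[-0.92  0.24  0.93  1.7  -0.19  1.3  -0.47]
t 15.9 pos [0.5719 0.0442 0.2009] x [-0.001 -0.    -1.   ] y [ 0.869 -0.494 -0.   ] F [ 0.2 -0.3  1. ] g 0.38
2.3, -0.02, -0.01, -0.001, 0.0, 0.0,
2.3, -0.02, -0.01, -0.001, 0.0, 0.0,
2.3, -0.02, -0.01, -0.001, 0.0, 0.0,
2.3, -0.03, -0.01, -0.001, 0.0, 0.0,
```

View pics/wrist7.png

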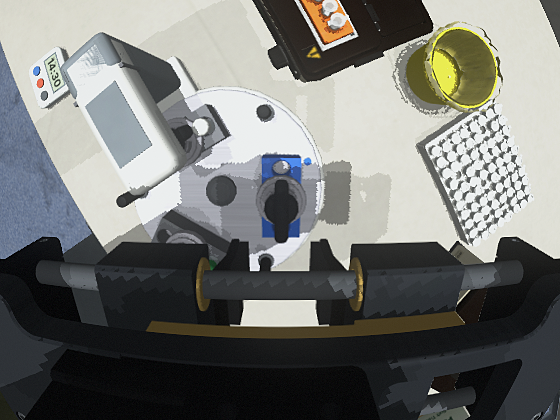

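Request:
{"name": "step_arm", "arguments": {
  "increments": [2.3,0,0,0,0,0,2.3,0,0,0,0,0,2.3,0,0,0,0,0,2.25,0,0,0,0,0,0,0,0,0,0,0,0,0,0,0,0,0]
}}

```text
time: 16.65
position: [0.5729, 0.0447, 0.1107]
tool_rot: [1.58, 0.918, -1.578]
ft_force: [0.4, -0.9, 0.7]
grip_width: 0.377
```

Request:
{"name": "step_arm", "arguments": {
  "increments": [0,0,0,0,0,0,0,0,0,0,0,0,0,0,0,0,0,0,0,0,0,0,0,0],
  "fingers": 0,
  "force": 35
}}

```text
time: 17.15
position: [0.573, 0.045, 0.1101]
tool_rot: [1.58, 0.918, -1.578]
ft_force: [0.9, -0.3, 0.6]
grip_width: 0.122
```

Request:
{"name": "step_arm", "arguments": {
  "increments": [0.2,0,0,0,0,0,0.2,0,0,0,0,0,0.15,0,0,0,0,0,0,0,0,0,0,0,0,0,0,0,0,0]
}}

```text
time: 17.77
position: [0.5732, 0.0449, 0.1051]
tool_rot: [1.58, 0.918, -1.578]
ft_force: [-0.4, -0.4, 8.2]
grip_width: 0.123
```

```bash
python3 - <<'E'
from h import *
s,R=st();print(s['torque'].round(2),s['joint_positions'].round(2))
E
```

```text
t 17.77 pos [0.5732 0.0449 0.1051] x [ 0.001  0.    -1.   ] y [ 0.869 -0.495  0.001] F [-0.4 -0.4  8.2] g 0.123
[-0.18  0.24  0.03] [-0.87  0.34  0.89  1.81 -0.29  1.13 -0.4 ]
```

Request:
{"name": "step_arm", "arguments": {
  "increments": [0,0,0,-0.12,0,0,0,0,0,-0.12,0,0,0,0,0,-0.12,0,0,0,0,0,-0.12,0,0,0,0,0,-0.12,0,0]
}}

```text
time: 18.4
position: [0.5733, 0.0453, 0.1052]
tool_rot: [1.147, 1.248, -1.143]
ft_force: [0.5, -0.1, 7.4]
grip_width: 0.123
```

```bash
python3 - <<'E'
from h import *
s,R=st();print(s['torque'].round(2),s['joint_positions'].round(2))
E
```

```text
t 18.4 pos [0.5733 0.0453 0.1052] x [ 0.002  0.001 -1.   ] y [0.996 0.087 0.002] F [ 0.5 -0.1  7.4] g 0.123
[-0.01  0.11 -0.07] [-0.78  0.31  0.78  1.81 -0.24  1.12  0.16]
```

Request:
{"name": "step_arm", "arguments": {
  "increments": [0.03,0,0,-0.115,0,0,0,0,0,-0.115,0,0,0,0,0,-0.115,0,0,0,0,0,-0.115,0,0,0,0,0,-0.115,0,0,0,0,0,-0.115,0,0,0,0,0,-0.115,0,0,0,0,0,0,0,0]
}}

```text
time: 19.4
position: [0.5733, 0.0453, 0.105]
tool_rot: [0.535, 1.503, -0.532]
ft_force: [-0.6, 0.2, 8.1]
grip_width: 0.121
```

```bash
python3 - <<'E'
from h import *
s,R=st();print(s['torque'].round(2),s['joint_positions'].round(2),np.degrees(np.arctan2(R[1,1],R[0,1])))
E
```

```text
t 19.4 pos [0.5733 0.0453 0.105 ] x [ 0.002  0.001 -1.   ] y [0.63  0.776 0.002] F [-0.6  0.2  8.1] g 0.121
[-0.07  0.1   0.06] [-0.68  0.28  0.64  1.81 -0.19  1.11  0.92] 50.93103294350019
```

Request:
{"name": "step_arm", "arguments": {
  "increments": [-0.4,0,0,0,0,0,-0.5,0,0,0,0,0,-0.7,0,0,0,0,0,-1,0,0,0,0,0,-1,0,0,0,0,0,0,0,0,0,0,0]
}}

```text
time: 20.15
position: [0.5729, 0.045, 0.1409]
tool_rot: [0.535, 1.503, -0.534]
ft_force: [0.4, -0.9, -1.9]
grip_width: 0.126
```

```bash
python3 - <<'E'
from h import *
st()
im=ctrl.get_image("wrist");cv2.imwrite(f"pics/wrist8.png",im[:,:,::-1])
im=ctrl.get_image("top")
for cam in("top","scene"):
    if cam=="scene": ctrl.get_image("scene")
    m=ctrl.silhouettes(cam,"tray")
    if m:
        mm=m[0]['pixels'];print(cam,m[0]['score'],mm.sum())
        ct=max(cv2.findContours(mm.astype(np.uint8),0,2)[0],key=cv2.contourArea)
        ap=cv2.approxPolyDP(ct,6,True)[:,0];P=ctrl.camera_params(cam)
        for p in ap: print(p,ray(P,*p,.027).round(3))
        print(cv2.minAreaRect(ct))
    r=ctrl.spot_point(cam,"tray");print([(d['score'],toW(cam,d['xyz']).round(3)) for d in r])
E
```

```text
t 20.15 pos [0.5729 0.045  0.1409] x [ 0.001  0.001 -1.   ] y [0.631 0.776 0.001] F [ 0.4 -0.9 -1.9] g 0.126
top 0.62 3098
[337 202] [ 0.547 -0.186  0.027]
[332 245] [ 0.408 -0.168  0.027]
[399 255] [ 0.377 -0.383  0.027]
[402 212] [ 0.515 -0.396  0.027]
((367.6387023925781, 228.59823608398438), (70.78262329101562, 45.23701858520508), 8.746162414550781)
[(0.68, array([ 0.46 , -0.289,  0.002]))]
scene 0.78 1926
[390 192] [ 0.376 -0.376  0.027]
[360 176] [ 0.515 -0.389  0.027]
[318 200] [ 0.534 -0.172  0.027]
[346 221] [ 0.39  -0.144  0.027]
((354.1789245605469, 196.9036865234375), (35.21884536743164, 67.72854614257812), 61.69924545288086)
[(0.57, array([ 0.462, -0.281, -0.001]))]
```

View pics/wrist8.png

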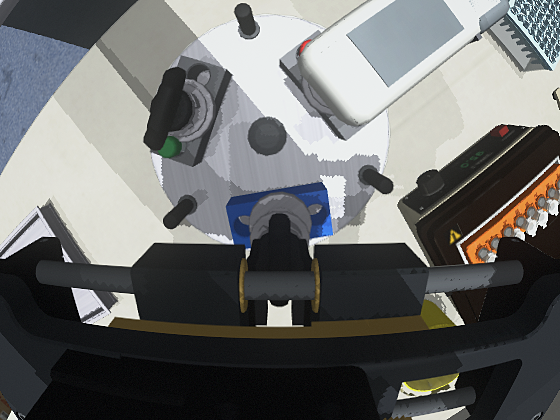

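```bash
python3 - <<'E'
from h import *
plan([.436,-.225,.16],-8,9)
E
```

```text
t 20.5 pos [0.5722 0.045  0.1395] x [-0.001 -0.    -1.   ] y [ 0.631  0.776 -0.001] F [ 0.4  0.2 -0.8] g 0.124
-0.23, -3.28, 0.72, 0.114, -0.0, 0.0,
-0.23, -3.18, 1.09, 0.114, -0.0, 0.0,
-0.23, -3.03, 1.44, 0.114, -0.0, 0.0,
-0.23, -2.85, 1.78, 0.114, -0.0, 0.0,
-0.23, -2.63, 2.09, 0.114, -0.0, 0.0,
-0.23, -2.37, 2.38, 0.114, -0.0, 0.0,
-0.23, -2.09, 2.63, 0.114, -0.0, 0.0,
-0.23, -1.77, 2.85, 0.114, -0.0, 0.0,
-0.23, -1.44, 3.04, 0.114, -0.0, 0.0,
```

Request:
{"name": "step_arm", "arguments": {
  "increments": [-0.8,-3.28,0.72,0.114,0,0,-0.8,-3.18,1.09,0.114,0,0,-0.4,-3.03,1.44,0.114,0,0,0,-2.85,1.78,0.114,0,0,0,-2.63,2.09,0.114,0,0,0,-2.37,2.38,0.114,0,0,0,-2.09,2.63,0.114,0,0,0,-1.77,2.85,0.114,0,0,0,-1.44,3.04,0.114,0,0,0,0,0,0,0,0,0,0,0,0,0,0]
}}

```text
time: 21.88
position: [0.4366, -0.2242, 0.1598]
tool_rot: [1.31, 1.142, -1.309]
ft_force: [0.5, 0.0, -1.7]
grip_width: 0.126
```

```bash
python3 - <<'E'
from h import *
s,R=st();P=ctrl.camera_params("wrist");np.save("P9.npy",P,allow_pickle=True);print(s['joint_positions'].round(2))
im=ctrl.get_image("wrist");cv2.imwrite(f"pics/wrist9.png",im[:,:,::-1])
E
```

```text
t 21.88 pos [ 0.4366 -0.2242  0.1598] x [ 0.     0.001 -1.   ] y [ 0.991 -0.137  0.   ] F [ 0.5  0.  -1.7] g 0.126
[-0.51  0.    0.94  1.95 -0.    1.19  0.3 ]
```

View pics/wrist9.png

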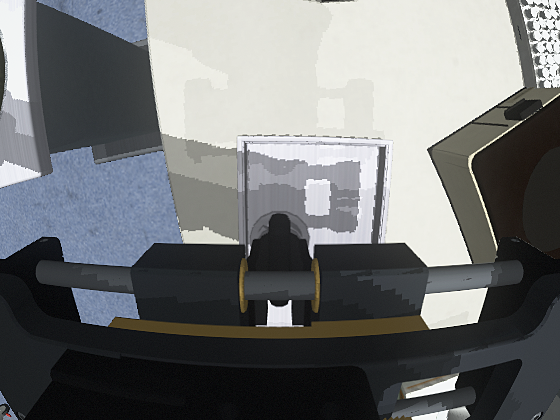

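```bash
python3 - <<'E'
from h import *
P=np.load("P9.npy",allow_pickle=True).item()
for p in((237,136),(395,139),(390,240),(237,240)): print(p,wray(P,*p,.027).round(4))
E
```

```text
(237, 136) [ 0.405  -0.1601  0.027 ]
(395, 139) [ 0.5501 -0.1807  0.027 ]
(390, 240) [ 0.5393 -0.2806  0.027 ]
(237, 240) [ 0.3883 -0.2583  0.027 ]
```

Request:
{"name": "step_arm", "arguments": {
  "increments": [2,0,0,0,0,0,3,0,0,0,0,0,3,0,0,0,0,0,2.2,0,0,0,0,0,1.3,0,0,0,0,0,0.5,0,0,0,0,0,0.3,0,0,0,0,0,0.2,0,0,0,0,0,0,0,0,0,0,0]
}}

```text
time: 23.05
position: [0.4367, -0.225, 0.0352]
tool_rot: [1.311, 1.14, -1.31]
ft_force: [0.2, -0.0, -0.7]
grip_width: 0.121
```

Request:
{"name": "step_arm", "arguments": {
  "increments": [0.1,0,0,0,0,0,0.1,0,0,0,0,0,0,0,0,0,0,0]
}}

```text
time: 23.42
position: [0.4369, -0.225, 0.0341]
tool_rot: [1.311, 1.141, -1.309]
ft_force: [-1.8, 2.4, 10.1]
grip_width: 0.124
```

Request:
{"name": "step_arm", "arguments": {
  "increments": [0,0,0,0,0,0,0,0,0,0,0,0,0,0,0,0,0,0,-2,0,0,0,0,0,-4,0,0,0,0,0,-5,0,0,0,0,0,-5,0,0,0,0,0],
  "fingers": 40
}}

```text
time: 24.3
position: [0.436, -0.2249, 0.1941]
tool_rot: [1.311, 1.141, -1.311]
ft_force: [1.0, 0.8, 0.5]
grip_width: 0.397
```

```bash
python3 - <<'E'
from h import *
plan([.5725,.045,.18],-15,8)
E
```

```text
t 24.3 pos [ 0.436  -0.2249  0.1941] x [-0.  0. -1.] y [ 0.99  -0.138 -0.   ] F [1.  0.8 0.5] g 0.397
0.18, 1.22, -3.58, 0.015, -0.0, 0.0,
0.18, 1.17, -3.6, 0.015, -0.0, 0.0,
0.18, 1.11, -3.61, 0.015, -0.0, 0.0,
0.18, 1.06, -3.63, 0.015, -0.0, 0.0,
0.18, 1.0, -3.65, 0.015, -0.0, 0.0,
0.18, 0.95, -3.66, 0.015, -0.0, 0.0,
0.18, 0.89, -3.67, 0.015, -0.0, 0.0,
0.18, 0.83, -3.69, 0.015, -0.0, 0.0,
```

Request:
{"name": "step_arm", "arguments": {
  "increments": [0,1.22,-3.58,0.015,0,0,0,1.17,-3.6,0.015,0,0,0.2,1.11,-3.61,0.015,0,0,0.2,1.06,-3.63,0.015,0,0,0.2,1,-3.65,0.015,0,0,0.2,0.95,-3.66,0.015,0,0,0.2,0.89,-3.67,0.015,0,0,0.4,0.83,-3.69,0.015,0,0,0,0,0,0,0,0,0,0,0,0,0,0],
  "fingers": 78
}}

```text
time: 25.55
position: [0.5721, 0.0444, 0.1786]
tool_rot: [1.396, 1.075, -1.398]
ft_force: [0.3, -0.9, 0.2]
grip_width: 0.784
```

```bash
python3 - <<'E'
from h import *
s,R=st();P=ctrl.camera_params("wrist");np.save("P10.npy",P,allow_pickle=True);print(s['joint_positions'].round(2))
im=ctrl.get_image("wrist");cv2.imwrite(f"pics/wrist10.png",im[:,:,::-1])
im=ctrl.get_image("top");im=cv2.resize(im[120:290,170:450],None,fx=2.8,fy=2.8,interpolation=cv2.INTER_CUBIC);cv2.imwrite(f"pics/top10.png",im[:,:,::-1])
E
```

```text
t 25.55 pos [0.5721 0.0444 0.1786] x [-0.001 -0.001 -1.   ] y [ 0.967 -0.256 -0.   ] F [ 0.3 -0.9  0.2] g 0.784
[-0.78  0.22  0.75  1.73 -0.16  1.25 -0.25]
```

View pics/wrist10.png

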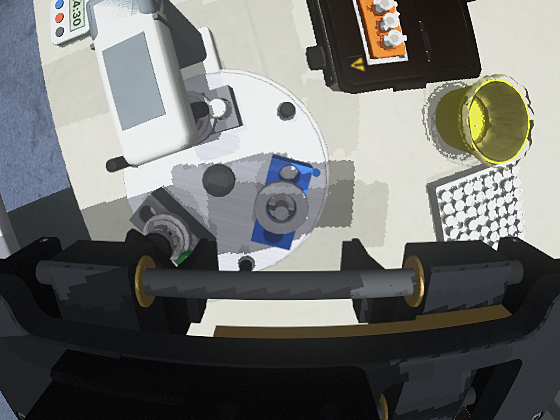

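View pics/top10.png

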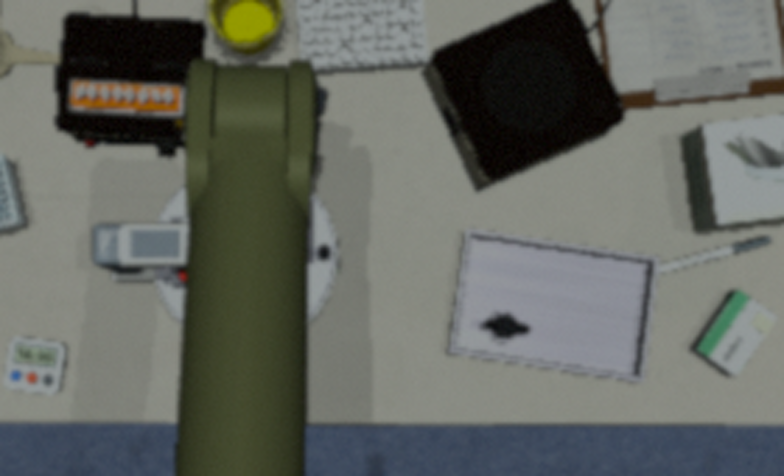

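Request:
{"name": "step_arm", "arguments": {
  "increments": [3,0,0,0,0,0,3,0,0,0,0,0,2.5,0,0,0,0,0,1.5,0,0,0,0,0,1,0,0,0,0,0,0,0,0,0,0,0]
}}

```text
time: 26.4
position: [0.5723, 0.045, 0.0688]
tool_rot: [1.397, 1.076, -1.397]
ft_force: [-0.5, -0.5, 0.7]
grip_width: 0.781
```

Request:
{"name": "step_arm", "arguments": {
  "increments": [0,0,0,0,0,0,0,0,0,0,0,0,0,0,0,0,0,0,0,0,0,0,0,0],
  "fingers": 0,
  "force": 25
}}

```text
time: 26.9
position: [0.5729, 0.0454, 0.0694]
tool_rot: [1.398, 1.076, -1.396]
ft_force: [0.2, -0.4, 0.6]
grip_width: 0.522
```

Request:
{"name": "step_arm", "arguments": {
  "increments": [-0.5,0,0,0,0,0,-0.8,0,0,0,0,0,-1,0,0,0,0,0,-1.5,0,0,0,0,0,-3,0,0,0,0,0,-3,0,0,0,0,0,0,0,0,0,0,0]
}}

```text
time: 27.78
position: [0.5743, 0.0454, 0.1701]
tool_rot: [1.401, 1.074, -1.392]
ft_force: [0.6, 0.1, -2.7]
grip_width: 0.519
```

```bash
python3 - <<'E'
from h import *
s,R=st()
im=ctrl.get_image("wrist");cv2.imwrite(f"pics/wrist11.png",im[:,:,::-1])
plan([.4227,-.319,.14],-8,9)
E
```

```text
t 27.77 pos [0.5743 0.0454 0.1701] x [ 0.006  0.002 -1.   ] y [ 0.967 -0.255  0.005] F [ 0.6  0.1 -2.7] g 0.519
t 27.82 pos [0.5731 0.0454 0.1683] x [ 0.002  0.001 -1.   ] y [ 0.967 -0.255  0.002] F [ 0.2  0.1 -0.6] g 0.519
0.31, -0.58, 4.34, -0.013, -0.0, -0.0,
0.31, -0.64, 4.33, -0.013, -0.0, -0.0,
0.31, -0.7, 4.33, -0.013, -0.0, -0.0,
0.31, -0.75, 4.32, -0.013, -0.0, -0.0,
0.31, -0.81, 4.31, -0.013, -0.0, -0.0,
0.31, -0.87, 4.29, -0.013, -0.0, -0.0,
0.31, -0.92, 4.28, -0.013, -0.0, -0.0,
0.31, -0.98, 4.27, -0.013, -0.0, -0.0,
0.31, -1.04, 4.26, -0.013, -0.0, -0.0,
```

View pics/wrist11.png

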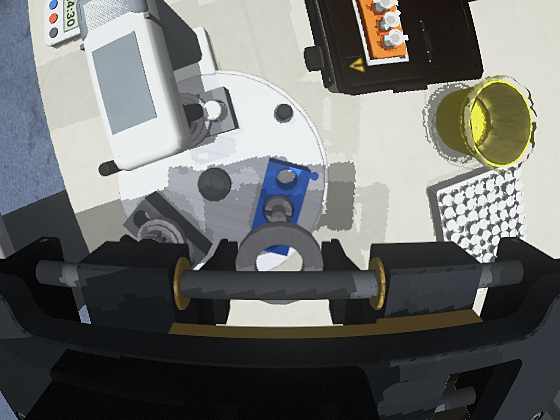

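```bash
python3 - <<'E'
from h import *
plan([.439,-.321,.10],-8,9)
E
```

```text
t 27.82 pos [0.5731 0.0454 0.1683] x [ 0.002  0.001 -1.   ] y [ 0.967 -0.255  0.002] F [ 0.2  0.1 -0.6] g 0.519
0.75, -0.4, 4.32, -0.013, -0.0, -0.0,
0.75, -0.46, 4.31, -0.013, -0.0, -0.0,
0.75, -0.52, 4.31, -0.013, -0.0, -0.0,
0.75, -0.57, 4.3, -0.013, -0.0, -0.0,
0.75, -0.63, 4.29, -0.013, -0.0, -0.0,
0.76, -0.69, 4.28, -0.013, -0.0, -0.0,
0.76, -0.74, 4.27, -0.013, -0.0, -0.0,
0.76, -0.8, 4.26, -0.013, -0.0, -0.0,
0.76, -0.85, 4.25, -0.013, -0.0, -0.0,
```

Request:
{"name": "step_arm", "arguments": {
  "increments": [0,-0.4,4.32,-0.013,0,0,0,-0.46,4.31,-0.013,0,0,0,-0.52,4.31,-0.013,0,0,0,-0.57,4.3,-0.013,0,0,0.5,-0.63,4.29,-0.013,0,0,1,-0.69,4.28,-0.013,0,0,1,-0.74,4.27,-0.013,0,0,1.5,-0.8,4.26,-0.013,0,0,2,-0.85,4.25,-0.013,0,0,0,0,0,0,0,0,0,0,0,0,0,0]
}}

```text
time: 29.2
position: [0.4375, -0.3203, 0.1061]
tool_rot: [1.313, 1.141, -1.313]
ft_force: [0.9, 0.4, -0.8]
grip_width: 0.518
```

```bash
python3 - <<'E'
from h import *
s,R=st()
plan([.439,-.321,.007],-8,4)
E
```

```text
t 29.2 pos [ 0.4375 -0.3203  0.1061] x [-0.001  0.001 -1.   ] y [ 0.99  -0.141 -0.002] F [ 0.9  0.4 -0.8] g 0.518
t 29.2 pos [ 0.4375 -0.3203  0.1061] x [-0.001  0.001 -1.   ] y [ 0.99  -0.141 -0.002] F [ 0.9  0.4 -0.8] g 0.518
2.48, 0.04, 0.01, -0.0, -0.0, 0.0,
2.48, 0.04, 0.01, -0.0, -0.0, 0.0,
2.48, 0.04, 0.01, -0.0, -0.0, 0.0,
2.48, 0.04, 0.01, -0.0, -0.0, 0.0,
```

Request:
{"name": "step_arm", "arguments": {
  "increments": [3,0.1,0,0,0,0,3,0,0,0,0,0,2,0,0,0,0,0,1,0,0,0,0,0,0.6,0,0,0,0,0,0.3,0,0,0,0,0,0,0,0,0,0,0]
}}

```text
time: 30.08
position: [0.4392, -0.3214, 0.0082]
tool_rot: [1.313, 1.138, -1.312]
ft_force: [-0.1, 0.6, -1.3]
grip_width: 0.52
```

Request:
{"name": "step_arm", "arguments": {
  "increments": [0.25,0,0,0,0,0,0,0,0,0,0,0]
}}

```text
time: 30.32
position: [0.439, -0.3212, 0.0054]
tool_rot: [1.313, 1.139, -1.312]
ft_force: [0.5, 0.4, -1.4]
grip_width: 0.522
```

Request:
{"name": "step_arm", "arguments": {
  "increments": [0,0,0,0,0,0,0,0,0,0,0,0,0,0,0,0,0,0,-1,0,0,0,0,0,-2,0,0,0,0,0,-4,0,0,0,0,0,-4,0,0,0,0,0,-4,0,0,0,0,0],
  "fingers": 60
}}

```text
time: 31.32
position: [0.4389, -0.3217, 0.1581]
tool_rot: [1.314, 1.137, -1.312]
ft_force: [1.4, 1.6, -0.3]
grip_width: 0.598
```

```bash
python3 - <<'E'
from h import *
s,R=st()
plan([.572,.045,.17],-120+180+.5,11)
im=ctrl.get_image("wrist");cv2.imwrite(f"pics/wrist12.png",im[:,:,::-1])
E
```

```text
t 31.32 pos [ 0.4389 -0.3217  0.1581] x [ 0.002 -0.    -1.   ] y [ 0.99  -0.142  0.002] F [ 1.4  1.6 -0.3] g 0.598
t 31.32 pos [ 0.4389 -0.3217  0.1581] x [ 0.002 -0.    -1.   ] y [ 0.99  -0.142  0.002] F [ 1.4  1.6 -0.3] g 0.598
-0.11, 0.73, -3.47, -0.109, 0.0, -0.0,
-0.11, 1.1, -3.37, -0.109, 0.0, -0.0,
-0.11, 1.46, -3.23, -0.109, 0.0, -0.0,
-0.11, 1.8, -3.05, -0.109, 0.0, -0.0,
-0.11, 2.12, -2.84, -0.109, 0.0, -0.0,
-0.11, 2.42, -2.59, -0.109, 0.0, -0.0,
-0.11, 2.69, -2.31, -0.109, 0.0, -0.0,
-0.11, 2.92, -2.01, -0.109, 0.0, -0.0,
-0.11, 3.12, -1.68, -0.109, 0.0, -0.0,
-0.11, 3.29, -1.33, -0.109, 0.0, -0.0,
-0.11, 3.41, -0.96, -0.109, 0.0, -0.0,
```

View pics/wrist12.png

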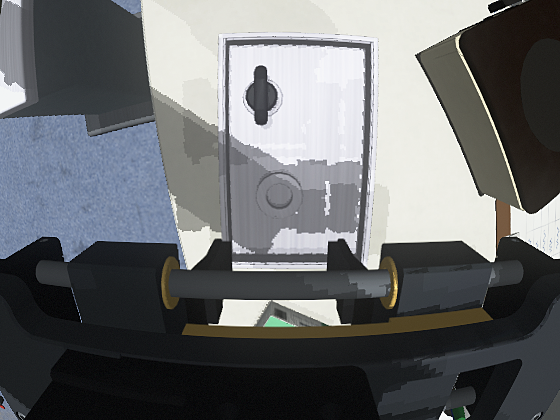

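Request:
{"name": "step_arm", "arguments": {
  "increments": [-0.2,0.73,-3.47,-0.109,0,0,-0.2,1.1,-3.37,-0.109,0,0,-0.2,1.46,-3.23,-0.109,0,0,-0.1,1.8,-3.05,-0.109,0,0,-0.1,2.12,-2.84,-0.109,0,0,-0.1,2.42,-2.59,-0.109,0,0,-0.1,2.69,-2.31,-0.109,0,0,-0.1,2.92,-2.01,-0.109,0,0,-0.1,3.12,-1.68,-0.109,0,0,-0.1,3.29,-1.33,-0.109,0,0,-0.1,3.41,-0.96,-0.109,0,0,0,0,0,0,0,0],
  "fingers": 100
}}

```text
time: 32.88
position: [0.5723, 0.0497, 0.1696]
tool_rot: [0.397, 1.534, -0.396]
ft_force: [-0.1, -0.3, 0.1]
grip_width: 1.0
```

Request:
{"name": "step_arm", "arguments": {
  "increments": [0,0,0,0,0,0]
}}

```text
time: 33.0
position: [0.5716, 0.0449, 0.1696]
tool_rot: [0.402, 1.533, -0.403]
ft_force: [-0.8, 0.4, 0.7]
grip_width: 0.995
```

```bash
python3 - <<'E'
from h import *
s,R=st();P=ctrl.camera_params("wrist");np.save("P13.npy",P,allow_pickle=True);print(s['joint_positions'].round(2))
im=ctrl.get_image("wrist");cv2.imwrite(f"pics/wrist13.png",im[:,:,::-1])
plan([.572,.045,.056],60.5,4)
E
```

```text
t 33.0 pos [0.5716 0.0449 0.1696] x [ 0.    -0.001 -1.   ] y [ 0.491  0.871 -0.001] F [-0.8  0.4  0.7] g 0.995
[-0.69  0.21  0.64  1.74 -0.13  1.23  1.05]
t 33.05 pos [0.5715 0.0442 0.1696] x [ 0.    -0.001 -1.   ] y [ 0.492  0.871 -0.   ] F [ 0.  -0.   0.6] g 1.001
2.84, 0.02, 0.0, 0.0, 0.0, 0.0,
2.84, 0.02, 0.0, 0.0, 0.0, 0.0,
2.84, 0.02, 0.0, 0.0, 0.0, 0.0,
2.84, 0.02, 0.0, 0.0, 0.0, 0.0,
```

View pics/wrist13.png

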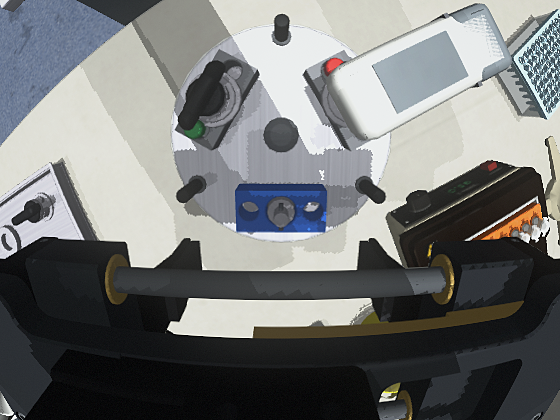

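```bash
python3 - <<'E'
from h import *
P=np.load("P13.npy",allow_pickle=True).item()
im=cv2.imread("pics/wrist13.png")
cv2.imwrite("pics/w13c.png",cv2.resize(im[170:260,210:350],None,fx=5,fy=5,interpolation=cv2.INTER_CUBIC))
bc=np.array([wray(P,*p,.072) for p in((236.5,185),(326,185),(326.5,221),(236.5,221))]);print(bc.round(4),bc.mean(0))
v=bc[1]-bc[0];print(np.degrees(np.arctan2(v[1],v[0])),np.linalg.norm(v))
E
```

```text
[[0.534  0.0249 0.072 ]
 [0.5699 0.0884 0.072 ]
 [0.5974 0.0746 0.072 ]
 [0.5602 0.0088 0.072 ]] [0.56537382 0.04917594 0.072     ]
60.53028862677898 0.0729903354735584
```

View pics/w13c.png

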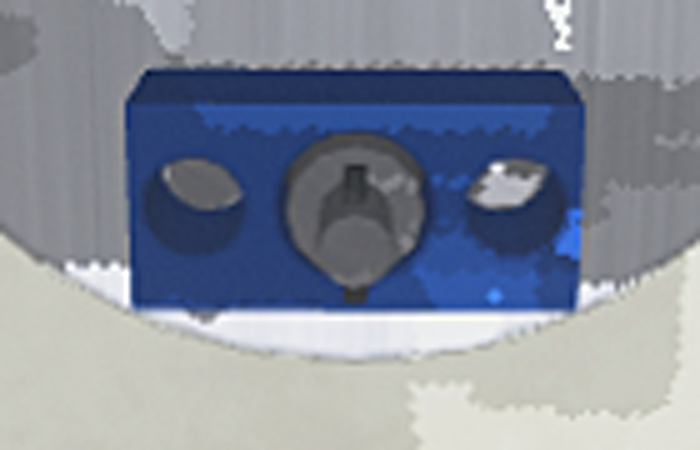

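```bash
python3 - <<'E'
from h import *
P=np.load("P13.npy",allow_pickle=True).item()
bc=np.array([wray(P,210+x/5,170+y/5,.072) for x,y in((127,103),(584,103),(578,310),(133,310))]);print(bc.round(4),bc.mean(0))
v=bc[1]-bc[0];print(np.degrees(np.arctan2(v[1],v[0])),np.linalg.norm(v),np.linalg.norm(bc[2]-bc[3]),np.linalg.norm(bc[2]-bc[1]))
d=bc.mean(0)[:2]-[.5715,.0442];print(d@[.492,.871],d@[.871,-.492])
E
```

```text
[[0.5375 0.0216 0.072 ]
 [0.5743 0.0868 0.072 ]
 [0.6058 0.0695 0.072 ]
 [0.5686 0.0037 0.072 ]] [0.57156811 0.0454207  0.072     ]
60.52527515697642 0.07485748389096068 0.07556049194683388 0.03593220915830095
0.0010967405770558436 -0.0005412598278652017
```

Request:
{"name": "step_arm", "arguments": {
  "increments": [3,0.1,0,0,0,0,3,0,0,0,0,0,2.5,0,0,0,0,0,1.7,0,0,0,0,0,1,0,0,0,0,0,0.6,0,0,0,0,0,0,0,0,0,0,0]
}}

```text
time: 33.92
position: [0.5723, 0.0462, 0.0515]
tool_rot: [0.402, 1.533, -0.402]
ft_force: [1.1, -0.2, 0.3]
grip_width: 0.998
```

Request:
{"name": "step_arm", "arguments": {
  "increments": [0,0,0,0,0,0,0,0,0,0,0,0,0,0,0,0,0,0],
  "fingers": 0,
  "force": 30
}}

```text
time: 34.3
position: [0.5726, 0.0464, 0.052]
tool_rot: [0.402, 1.532, -0.402]
ft_force: [0.5, -1.2, 2.2]
grip_width: 0.87
```

Request:
{"name": "step_arm", "arguments": {
  "increments": [-0.4,0,0,0,0,0,-0.6,0,0,0,0,0,-1,0,0,0,0,0,-1.2,0,0,0,0,0,-1.5,0,0,0,0,0,-2,0,0,0,0,0,-3,0,0,0,0,0,-2.5,0,0,0,0,0,0,0,0,0,0,0]
}}

```text
time: 35.42
position: [0.5739, 0.0463, 0.1764]
tool_rot: [0.404, 1.528, -0.4]
ft_force: [0.4, 0.3, -1.6]
grip_width: 0.869
```

```bash
python3 - <<'E'
from h import *
s,R=st();print(s['joint_positions'].round(2))
im=ctrl.get_image("wrist");cv2.imwrite(f"pics/wrist14.png",im[:,:,::-1])
c=np.array([.462,-.279]);t=c+.038*np.array([.99,-.141])+.0*np.array([.141,.99]);print(t)
plan([*t,.14],81.9,9)
E
```

```text
t 35.42 pos [0.5739 0.0463 0.1764] x [ 0.005  0.002 -1.   ] y [0.491 0.871 0.004] F [ 0.4  0.3 -1.6] g 0.869
[-0.69  0.21  0.64  1.73 -0.13  1.24  1.04]
[ 0.49962  -0.284358]
t 35.48 pos [0.5727 0.0464 0.1746] x [ 0.002  0.001 -1.   ] y [0.491 0.871 0.002] F [-0.8  0.3 -1.9] g 0.871
0.38, -3.6, 1.1, -0.041, 0.0, -0.0,
0.38, -3.64, 0.95, -0.041, 0.0, -0.0,
0.38, -3.68, 0.79, -0.041, 0.0, -0.0,
0.38, -3.71, 0.64, -0.041, 0.0, -0.0,
0.38, -3.73, 0.49, -0.041, 0.0, -0.0,
0.38, -3.75, 0.33, -0.041, 0.0, -0.0,
0.38, -3.76, 0.18, -0.041, 0.0, -0.0,
0.38, -3.76, 0.02, -0.041, 0.0, -0.0,
0.38, -3.76, -0.13, -0.041, 0.0, -0.0,
```

View pics/wrist14.png

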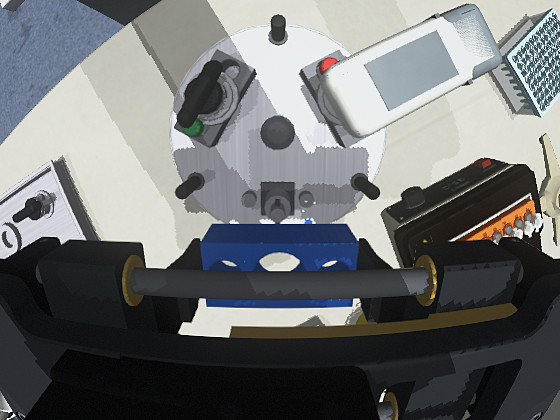

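Request:
{"name": "step_arm", "arguments": {
  "increments": [0,-3.6,1.1,-0.041,0,0,0,-3.64,0.95,-0.041,0,0,0.2,-3.68,0.79,-0.041,0,0,0.4,-3.71,0.64,-0.041,0,0,0.6,-3.73,0.49,-0.041,0,0,0.6,-3.75,0.33,-0.041,0,0,0.6,-3.76,0.18,-0.041,0,0,0.6,-3.76,0.02,-0.041,0,0,0.6,-3.76,-0.13,-0.041,0,0,0,0,0,0,0,0,0,0,0,0,0,0]
}}

```text
time: 36.85
position: [0.4982, -0.2834, 0.1364]
tool_rot: [0.114, 1.569, -0.112]
ft_force: [0.5, -0.1, -1.9]
grip_width: 0.872
```

```bash
python3 - <<'E'
from h import *
s,R=st();P=ctrl.camera_params("wrist");np.save("P15.npy",P,allow_pickle=True);print(s['joint_positions'].round(2))
im=ctrl.get_image("wrist");cv2.imwrite(f"pics/wrist15.png",im[:,:,::-1])
plan([.4996,-.2844,.016],81.9,5)
E
```

```text
t 36.85 pos [ 0.4982 -0.2834  0.1364] x [-0.001  0.001 -1.   ] y [0.144 0.99  0.001] F [ 0.5 -0.1 -1.9] g 0.872
[-0.21  0.27  0.8   1.78 -0.21  1.18  2.07]
t 36.9 pos [ 0.4987 -0.2828  0.1366] x [-0.001  0.001 -1.   ] y [0.142 0.99  0.001] F [ 0.3  0.6 -0.8] g 0.87
2.41, -0.03, 0.02, -0.0, -0.0, -0.0,
2.41, -0.03, 0.02, -0.0, -0.0, -0.0,
2.41, -0.03, 0.02, -0.0, -0.0, -0.0,
2.41, -0.03, 0.02, -0.0, -0.0, -0.0,
2.41, -0.03, 0.02, -0.0, -0.0, -0.0,
```

View pics/wrist15.png

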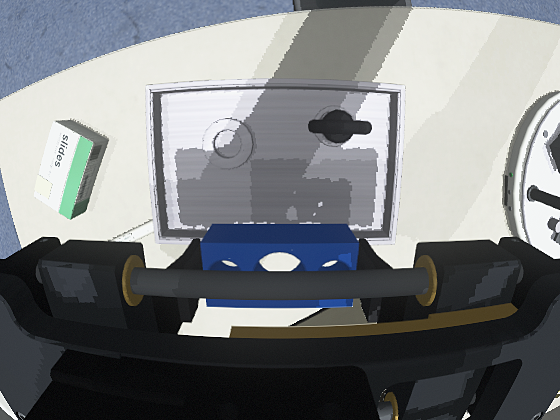

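```bash
python3 - <<'E'
from h import *
P=np.load("P15.npy",allow_pickle=True).item()
c=np.array([.462,-.279]);ex=np.array([.99,-.141]);ey=np.array([.141,.99])
for p,z in(((148,84),.027),((407,81),.027),((395,241),.027),((159,243),.027),((228,143),.014),((340,127),.03)):
    w=wray(P,*p,z);d=w[:2]-c;print(p,w.round(4),'tray',(d@ex).round(4),(d@ey).round(4))
E
```

```text
(148, 84) [ 0.3713 -0.3793  0.027 ] tray -0.0756 -0.1121
(407, 81) [ 0.4014 -0.1581  0.027 ] tray -0.0771 0.1111
(395, 241) [ 0.5447 -0.1813  0.027 ] tray 0.0681 0.1084
(159, 243) [ 0.5147 -0.3997  0.027 ] tray 0.0692 -0.112
(228, 143) [ 0.4362 -0.3197  0.014 ] tray -0.0198 -0.0439
(340, 127) [ 0.4356 -0.2237  0.03  ] tray -0.034 0.051
```

Request:
{"name": "step_arm", "arguments": {
  "increments": [3,0,-0.15,0,0,0,3,0,0,0,0,0,2.5,0,0,0,0,0,1.7,0,0,0,0,0,1,0,0,0,0,0,0.5,0,0,0,0,0,0.3,0,0,0,0,0,0,0,0,0,0,0]
}}

```text
time: 37.9
position: [0.4974, -0.2843, 0.0177]
tool_rot: [0.113, 1.567, -0.113]
ft_force: [0.7, -0.5, -0.2]
grip_width: 0.87
```

Request:
{"name": "step_arm", "arguments": {
  "increments": [0.15,0,0,0,0,0,0.1,0,0,0,0,0,0.1,0,0,0,0,0,0,0,0,0,0,0]
}}

```text
time: 38.4
position: [0.4972, -0.2841, 0.014]
tool_rot: [0.113, 1.568, -0.113]
ft_force: [-0.6, 0.0, 0.8]
grip_width: 0.87
```

Request:
{"name": "step_arm", "arguments": {
  "increments": [0,0,0,0,0,0,0,0,0,0,0,0,0,0,0,0,0,0,-1,0,0,0,0,0,-2,0,0,0,0,0,-4,0,0,0,0,0,-5,0,0,0,0,0,-5,0,0,0,0,0,-4,0,0,0,0,0,-3,0,0,0,0,0,0,0,0,0,0,0],
  "fingers": 98
}}

```text
time: 39.78
position: [0.4982, -0.2854, 0.2579]
tool_rot: [0.112, 1.561, -0.114]
ft_force: [0.3, -0.1, -0.2]
grip_width: 0.983
```

```bash
python3 - <<'E'
from h import *
s,R=st()
for n in("wrist","top","scene"):
    im=ctrl.get_image(n)
    if n=="scene": im=cv2.resize(im[130:310,200:440],None,fx=3.2,fy=3.2,interpolation=cv2.INTER_CUBIC)
    if n=="top": im=cv2.resize(im[120:290,0:560],None,fx=1.42,fy=1.42,interpolation=cv2.INTER_CUBIC)
    cv2.imwrite(f"pics/{n}16.png",im[:,:,::-1])
E
```

```text
t 39.77 pos [ 0.4982 -0.2854  0.2579] x [ 0.006 -0.002 -1.   ] y [ 0.144  0.99  -0.001] F [ 0.3 -0.1 -0.2] g 0.983
```

View pics/wrist16.png

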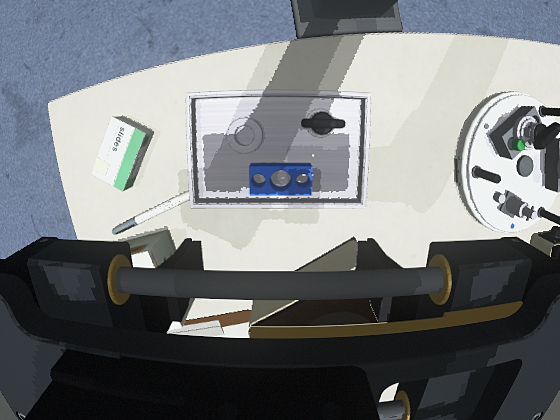

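View pics/scene16.png

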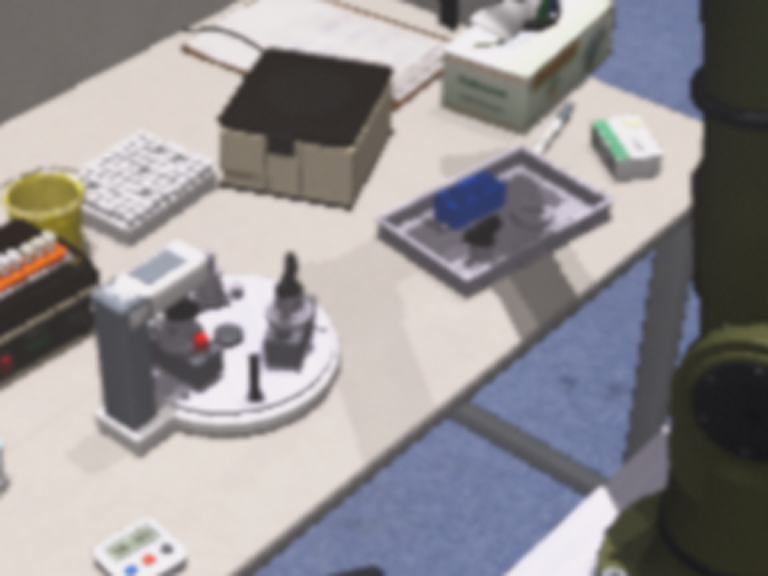

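View pics/top16.png

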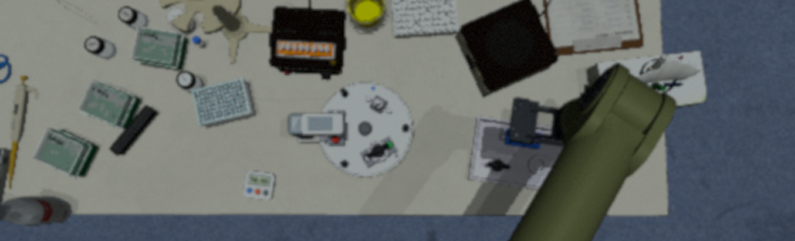

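```bash
python3 - <<'E'
from fit import *
a=ctrl.get_image("top");P=ctrl.camera_params("top")
b=cv2.imread("pics/top0.png")
k=lambda i:cv2.resize(i[165:255,190:300],None,fx=7,fy=7,interpolation=cv2.INTER_CUBIC)
cv2.imwrite("pics/cmp.png",np.hstack([k(b),k(a[:,:,::-1])])[:, :1540][::1,::1]);im=cv2.imread("pics/cmp.png");cv2.imwrite("pics/cmp.png",cv2.resize(im,(800,int(800*im.shape[0]/im.shape[1]))))
r=ctrl.spot_point("top","post_1");A=np.array([toW("top",d['xyz']) for d in r[:3]]);print([d['score'] for d in r],A.round(4))
for p in A: print(np.degrees(np.arctan2(p[1]-.0757,p[0]-.5177)))
st()
E
```

```text
[0.78, 0.56] [[ 0.5203 -0.0216  0.0832]
 [ 0.4359  0.1167  0.0818]]
-88.49550401179822
153.37752548095492
t 40.02 pos [ 0.4964 -0.2837  0.2528] x [-0.002  0.001 -1.   ] y [0.144 0.99  0.001] F [ 0.   0.8 -0.9] g 0.976
```

View pics/cmp.png

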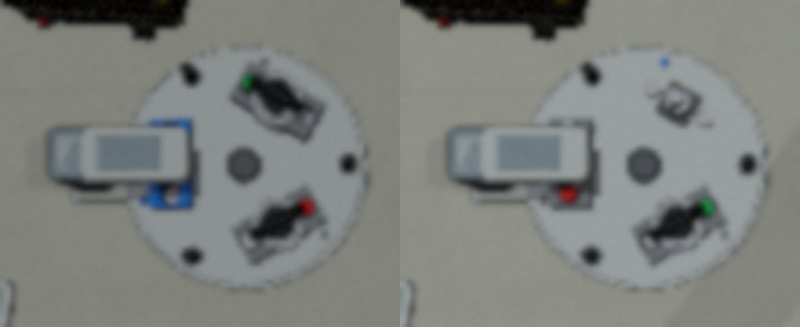

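```bash
python3 - <<'E'
from bench import ctrl
print(ctrl.close_job())
E
```

```text
the job is handed in; nothing more can be done
None
```

I turned the table one click clockwise, then stripped the blue holder's stud in order: wing nut, washer, holder. All three are in the steel tray, and I handed the job in at about 40 s.

- **Table:** My first turn stopped about 3° past the click. I took a post again, moved it back and let the roller pull in. In the last top picture the three posts are at the same pixels as at the start, which puts the table on its click. The detector's post angles from that picture were 1.5° and 3.4° off what I expected. I put that down to its roughly 4 mm accuracy and trusted the picture.
- **Nut:** I pushed it down about 5 mm with 8 N and turned it about 80° anticlockwise. It lifted off freely.
- **Tray:** The last wrist picture shows the nut standing on its flange, the washer flat and the holder upright. They lie apart on the floor, and the gripper is clear of them.
- **Bench:** I saw no knock to the read head, and nothing else looked moved in the last pictures. I did not measure the bystanders one by one.
- **Forces:** The readings at the end of each move peaked at about 25 N at the wrist, during the first table turn.

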